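# Hang a clip-on check weight below a weighing stand

### The arm

A 6-joint arm with a two-finger parallel gripper is mounted at the origin on the work surface. World frame = base frame: x ahead of the robot, y to its left, z up, the work surface at z = 0. Lengths are in m, angles in rad, forces in N, time in s.
With the tool pointing down it reaches from about 0.35 to 0.775 m from the base axis. Payload 5.5 kg.
Tool frame: the origin (TCP) lies between the finger pads; the fingertips stand 11 mm ahead of it and the grasp point (between the pads) lies 8 mm behind it (tips_ahead is the distance from the TCP to the fingertips, in m); z points along the fingers, y is the line along which they close (so a half turn about z gives the same grasp; the last joint's range is limited). The gripper opens to 85 mm and grips with 20 to 120 N. Pads are 22 mm wide; open, the fingers measure 114 mm over their backs; the gripper's body (76 mm by 85 mm) begins 54 mm behind the grasp point. The pads swing forward as they close: fully open they stand 13 mm farther back than shut.
Start: joints at [-1.281, 0.313, 0.046, 1.304, 0, 1.431], TCP at [0.24, -0.523, 0.242] pointing down, gripper open.
Joint ranges: [-2.76, 2.76], [-0.86, 1.69], [-1.03, 1.26], [-2.2, 2.34], [-1.47, 1.5], [-3.14, 3.14]. Speed limits (rad/s): [2.57, 2.57, 3.14, 3.14, 3.14, 3.14].

### API

Orientations are given as a unit quaternion [w, x, y, z].
In Python, from workcell import * gives the robot as it stands. The module is installed in compiled form; this text tells all that it offers.
- The arm moves only by the tool jog_arm, never from a script. Its argument "moves" is a list of rows, each an object with "fingers": the closure, from 0 (fully open) to 1 (shut); "slide": the shift along the tool's x, y, z in mm, a list of three; "angular": the turn, a rotation vector about the tool's x, y, z in degrees, a list of three. A call has 1 to 10 rows; each row is the pose to reach, as a shift and turn from the pose commanded when the call began, along the tool's axes at that moment; what a row does not reach only later rows make up. A row lasts 1/12 s, in which the tool goes at most 41.7 mm and 7.16 degrees, less where a joint would pass 70% of its speed; a pose out of reach is approached as far as the arm can. A call with a gripper value outside its range is refused whole. The fingers move at their own pace and stop on an object; "squeeze" is the grip in N (left out, the last holds). Time passes only in rows, so rows that repeat a pose let the fingers close. It gives the time, the measured TCP pose, the force, the opening and the grip force at its end, in the units of the state.
- get_state(): the state, without advancing time (a new reading comes with each control period).
- read_camera(name): name is "scene" or "side" or "wrist"; returns a dict with "color" (400x640x3 uint8, red, green, blue), "fovy" (degrees; the focal length in pixels is half the picture's height over the tangent of half this angle, whatever the lens; pixels are square), "cx", "cy" (the principal point, pixels), "world_from_camera" (4x4, takes a point from camera to world coordinates); the wrist camera has in their place "tool_from_camera" (4x4, takes a point from camera to tool coordinates, whose origin is the TCP and whose axes are the flange's). Camera axes: x right, y down, z forward; pixel columns grow to the right and rows downward; lengths in m; the calibration is good to about 2 mm. The wrist camera is an equidistant fisheye: a pixel r from the principal point sees the ray r / f radians off the axis. A picture is of the moment at which its call begins: read the wrist's pose just before it. There is no depth.
- hand_in(): hands the job in; it is judged then, once.
Trained networks look in a picture, given as the dict that the camera call returned (one of the last four; its "shot" number tells which), for a name from the list of things; names that differ only in an ending like _2 or _b are one class to them, and where a whole thing is asked for, a point or a joint stands for the part that bears it (a point fixed in the world has none). Each returns a list of dicts, best first, with "p" (0 to 1); they miss things now and then, are a little off and sometimes report something else, mostly with a low value. They report only what shows in the picture. A call takes as long as a camera call.
- look_for(target, picture): "point" ([column, row] in pixels, amid what is visible of it).
- tip_of(target, picture): "point" ([column, row] in pixels: a listed point, or the origin of a listed thing).
The state is a dict: "clock": time; "joint_pos": joint angles; "qvel": joint speeds; "tau": joint torques, N m; "tcp_pos": TCP position; "orientation": TCP orientation; "wrist_force": force on the tool from outside, world axes, zero at the start; "ft_torque": the same for the moment, N m; "finger_gap": finger opening in m; "grip_force": force on a finger pad.
Only numpy, scipy, OpenCV 4.12 (cv2) and the standard library are available. Lean on these libraries where they do the work, as an engineer would, in place of code of your own. Each camera call takes 0.05 s, during which the arm holds its last target. There are 200 camera calls.

### The job

Set up the hanging check of the weighing stand: take the steel link with the orange grip out of its wooden block and hang it by its top loop on the stand's hook, let go of it, then clip the spring-gated hook of the aluminium check weight with the blue band onto the bar of the link's lower loop, pushing until the red gate has snapped shut behind the bar. Leave both hanging freely and still; the stand is delicate, so never load or push it with more than 12 N, and leave everything else on the bench where it is.

Things in the scene. Friction and masses are not known exactly. Their poses are not given: they have to be found in the camera images.
- hook_seat (a point): where the centre of the link's 6 mm top bar rests when it hangs on the stand's hook, 345 mm above the table. z up, x away from the hook's open side; come from the -x side, which roughly faces the robot. The hook is a J of 5 mm round wire in the x-z plane: trough 5.5 mm below the seat, upturned tip 9 mm to -x ending 10.5 mm above the seat, stem 9 mm to +x
- stand_head (a point): centre of the underside edge of the white weighing head towards the robot: 35 mm to -x of the hook's seat and 50 mm above it; the head is 60 mm wide in y, 70 mm long in x and 36 mm high and carries the hook's stem. The post (16 mm) stands 120 mm to +x and 55 mm to +y of the seat. The stand is fixed and rigid; same axes
- stand_base (a point): top of the stand's grey base plate right below the hook's seat, 18 mm above the table; the plate reaches 50 mm to -x, 150 mm to +x, 60 mm to -y and 90 mm to +y; same axes
- link_grip (a point): centre of the orange grip of the steel link, 8 mm thick along x, 16 mm wide along y, 38 mm tall, 86 mm above the link's foot. The link is flat, in its own y-z plane, z up along it, 195 mm tall, about 80 g. It starts upright (may lean 0.1 rad) in the 29 mm deep open-topped slot of a wooden block 35 mm high, 50 x 70 mm
- link_top (a point): centre of the straight 26 mm bar (6 mm round, along y) of the link's upper loop, 106 mm above the grip's centre; the loop is 42 mm wide outside, 30 mm inside, narrowing to a close 50 mm below the bar; same axes
- link_bar (a point): centre of the straight 26 mm bar (6 mm round, along y) of the link's lower loop, 83 mm below the grip's centre; the loop is 42 mm wide outside, 30 mm inside, narrowing to a close 64 mm above the bar; same axes
- weight_mid (a point): point on the axis of the aluminium check weight with blue band, 35 mm above its underside, where it is gripped: a cylinder 34 mm across, 58 mm tall, about 130 g (varies by a quarter), upright on a 4 mm blue mat. x points from the stem to the tip of the hook on top, z up
- weight_head (a point): top of the weight's body, 29 mm above weight_mid, same axes. From it rises a hook whose shank is clamped at a different height each time: the seat (centre of a 6 mm bar that hangs fully home in it) is 61 to 80 mm above weight_mid, on the axis. The clamp does not slip. Upside-down J of 5 mm wire in the x-z plane: stem 9 mm to -x, top of the crown 8 mm above the seat, tip 9 to 11.5 mm to +x
- weight_foot (a point): centre of the weight's underside, same axes. More of its hook: the tip ends 23 mm below the seat; the bar goes in from below between stem and tip, past a red spring gate that slopes from the stem, 26 mm below the seat, up to the tip, 8 mm below it. This takes 3 to 8 N, more than the weight's own weight; the gate snaps shut under the bar about 3 mm before the bar meets the rigid crown
- brass_weight: plain brass weight with a mushroom knob and no hook, 34 mm across, 80 mm high, standing beside the check weight on the mat; to be left alone; origin at the centre of its underside
- amber_bottle: brown bottle with black cap, 64 mm across, 150 mm high; bystander; origin at the centre of its underside
- blue_bottle: clear bottle with blue cap, 76 mm across, 170 mm high; bystander; origin at the centre of its underside
- cream_jar: cream jar with black lid, 80 mm across, 130 mm high; bystander; origin at the centre of its underside
- beaker: glass beaker, 70 mm across, 90 mm high; bystander; origin at the centre of its underside
- dish: low white dish, 80 mm across, 18 mm high, on the table between the robot and the stand; bystander; origin at the centre of its underside
- cylinder: tall measuring cylinder with orange foot (80 mm), 34 mm across, 220 mm high; bystander; origin at the centre of its underside

How it is judged:
By the outcome, as a careful person would: the job done as asked, in the order asked, and still so for the second after the job is handed in, with the robot touching nothing.
It also fails if it takes over 72 s, if anything falls off the work surface, if the arm or the gripper's body presses on something with over 40 N, if the wrist force passes 120 N, or if a joint passes its speed limit or range.

## Working session

There is one attempt and no reset: what is moved stays moved. The work goes in short steps, Python scripts to look and compute and a tool call to move; the robot and the scene stay as the last step left them, time stands still between calls to the robot, and variables do not carry over. Pictures are saved under pics/ and viewed, at most 10 in all, crops included, and the job is handed in when it is done.

Besides the shell and the picture viewer there is one more tool, called after "Emit:" in YAML: its name, and indented under it one key for each argument. jog_arm: Moves the arm, as the interface text tells. Its arguments: {"type":"object","properties":{"moves":{"type":"array","items":{"type":"object","properties":{"fingers":{"type":"number"},"slide":{"type":"array","items":{"type":"number"}},"angular":{"type":"array","items":{"type":"number"}}}}},"squeeze":{"type":"number"}},"required":["moves"]}

```bash
mkdir -p pics
cat > h.py <<'E'
from workcell import *
import numpy as np, cv2
from scipy.spatial.transform import Rotation as R
def Rq(q): return R.from_quat([q[1],q[2],q[3],q[0]])
def ray(pic,pt,st=None):
    f=200/np.tan(np.radians(pic["fovy"])/2); u=np.array([pt[0]-pic["cx"],pt[1]-pic["cy"]])
    if "tool_from_camera" in pic:
        r=np.linalg.norm(u); th=r/f; d=np.r_[u/max(r,1e-9)*np.sin(th),np.cos(th)]
        T=np.eye(4); T[:3,:3]=Rq(st["orientation"]).as_matrix(); T[:3,3]=st["tcp_pos"]; M=T@np.array(pic["tool_from_camera"])
    else: d=np.r_[u/f,1]; M=np.array(pic["world_from_camera"])
    d=M[:3,:3]@d; return M[:3,3],d/np.linalg.norm(d)
def proj(pic,P,st=None):
    f=200/np.tan(np.radians(pic["fovy"])/2)
    if "tool_from_camera" in pic:
        T=np.eye(4); T[:3,:3]=Rq(st["orientation"]).as_matrix(); T[:3,3]=st["tcp_pos"]; M=T@np.array(pic["tool_from_camera"])
    else: M=np.array(pic["world_from_camera"])
    c=np.linalg.inv(M)@np.r_[P,1]
    if "tool_from_camera" in pic:
        r=np.hypot(c[0],c[1]); th=np.arctan2(r,c[2]); return np.array([pic["cx"],pic["cy"]])+f*th*c[:2]/r
    return np.array([pic["cx"],pic["cy"]])+f*c[:2]/c[2]
def onz(r,z): o,d=r; return o+d*(z-o[2])/d[2]
def tri(*rs):
    A=0;b=0
    for o,d in rs: Q=np.eye(3)-np.outer(d,d); A=A+Q; b=b+Q@o
    p=np.linalg.solve(A,b); return p,[round(1000*np.linalg.norm((np.eye(3)-np.outer(d,d))@(p-o)),1) for o,d in rs]
def save(pic,n,box=None,s=1):
    c=pic["color"]
    if box: c=c[box[1]:box[3],box[0]:box[2]]
    cv2.imwrite("pics/"+n,cv2.resize(np.ascontiguousarray(c[:,:,::-1]),None,fx=s,fy=s,interpolation=cv2.INTER_CUBIC))
def slide(st,P): return np.round(1000*Rq(st["orientation"]).inv().apply(np.array(P)-st["tcp_pos"]),1)
E
python3 - <<'E'
from h import *
np.set_printoptions(precision=4,suppress=True)
st=get_state(); print(st)
a=read_camera("scene"); b=read_camera("side")
for n,p in(("a",a),("b",b)): print(p["fovy"],p["cx"],p["cy"],np.array(p["world_from_camera"]))
print(np.array(read_camera("wrist")["tool_from_camera"]))
save(a,"scene0.png"); save(b,"side0.png")
for n in "hook_seat stand_head stand_base link_grip link_top link_bar weight_mid weight_head weight_foot brass_weight amber_bottle blue_bottle cream_jar beaker dish cylinder".split():
    ra=tip_of(n,a); rb=tip_of(n,b)
    s=n
    for r in(ra,rb): s+=" | "+(f"{np.round(r[0]['point'],1)} {r[0]['p']:.2f}" if r else "-")
    if ra and rb: p,e=tri(ray(a,ra[0]["point"]),ray(b,rb[0]["point"])); s+=f" => {p} {e}"
    print(s)
E
```

```text
{'clock': 0.0, 'joint_pos': array([-1.2806,  0.314 ,  0.045 ,  1.3036, -0.    ,  1.4312]), 'qvel': array([ 0.0009,  0.0014,  0.001 , -0.0004,  0.0004, -0.    ]), 'tau': array([ -0.0011, -48.0622,  29.8535,   0.0194,  -0.0003,  -0.    ]), 'tcp_pos': array([ 0.2394, -0.5222,  0.2414]), 'orientation': array([-0.0009,  0.977 ,  0.2132, -0.0001]), 'wrist_force': array([ 0.3804, -0.0814,  0.4382]), 'ft_torque': array([-0.0273,  0.005 ,  0.0258]), 'grip_force': 0.0, 'finger_gap': 0.08552228915174312}
49.39599035042146 319.85568303036627 193.47724519648375 [[-0.302   0.7059 -0.6407  1.4909]
 [ 0.9532  0.2143 -0.2133  0.2743]
 [-0.0132 -0.6752 -0.7375  1.3047]
 [ 0.      0.      0.      1.    ]]
54.25948855916093 322.40103898155945 206.7548445861112 [[-0.9379 -0.1426  0.3162  0.1349]
 [-0.3459  0.4531 -0.8216  1.0056]
 [-0.0261 -0.88   -0.4743  0.8537]
 [ 0.      0.      0.      1.    ]]
[[ 0.0007 -0.9468 -0.3218  0.0834]
 [ 1.      0.0006  0.0004  0.0008]
 [-0.0002 -0.3218  0.9468 -0.1313]
 [ 0.      0.      0.      1.    ]]
hook_seat | - | [294.2 176.8] 0.83
stand_head | [311.5 168.2] 0.62 
[... 1000 characters left out ...]
at64(3.8)]
amber_bottle | [425.8 294.1] 0.97 | [223.7 344. ] 0.80 => [ 0.6885  0.3737 -0.0011] [np.float64(0.4), np.float64(0.4)]
blue_bottle | [393.3 242.8] 0.72 | [320.1 214.8] 0.97 => [0.57   0.1676 0.2418] [np.float64(120.7), np.float64(120.7)]
cream_jar | [456.5 276.7] 0.73 | [234.9 382.6] 0.93 => [ 0.5914  0.4678 -0.0029] [np.float64(3.1), np.float64(3.1)]
beaker | [218.5 207.8] 0.56 | [351.3 210.2] 0.59 => [ 0.5597 -0.4548  0.0159] [np.float64(0.5), np.float64(0.5)]
dish | [341.7 213.5] 0.60 | [340.7 281.1] 0.78 => [0.4523 0.0183 0.0156] [np.float64(6.1), np.float64(6.1)]
cylinder | [223.5 182.7] 0.59 | [382.9 211.3] 0.90 => [ 0.4265 -0.4992  0.0102] [np.float64(1.7), np.float64(1.7)]
```

View pics/scene0.png

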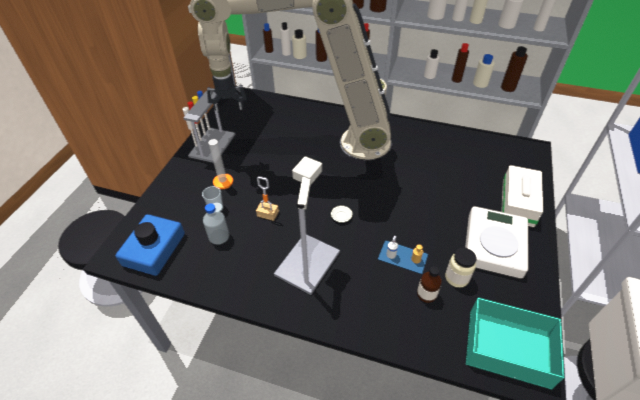

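View pics/side0.png

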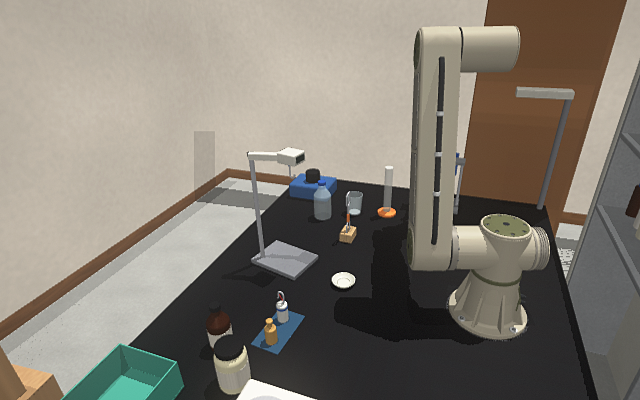

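Run:
```python
from h import *
np.set_printoptions(precision=4,suppress=True)
a=read_camera("scene"); b=read_camera("side"); st=get_state(); w=read_camera("wrist")
print(w["fovy"],w["cx"],w["cy"])
def cr(p,x,y,h=22,o=264): return cv2.resize(np.ascontiguousarray(p["color"][y-h:y+h,x-h:x+h,::-1]),(o,o),interpolation=cv2.INTER_CUBIC)
m=np.hstack([np.vstack([cr(a,265,197),cr(a,392,248)]),np.vstack([cr(b,349,217),cr(b,283,303)]),np.vstack([cr(a,308,175),cr(b,292,165)])])
cv2.imwrite("pics/m1.png",m); save(w,"w1.png")
for n in "link_grip link_top link_bar".split(): print(n,tip_of(n,w)[:1])
```

```text
65.70646984690485 320.8541454400217 195.0245070162935
link_grip []
link_top []
link_bar []
```

View pics/m1.png

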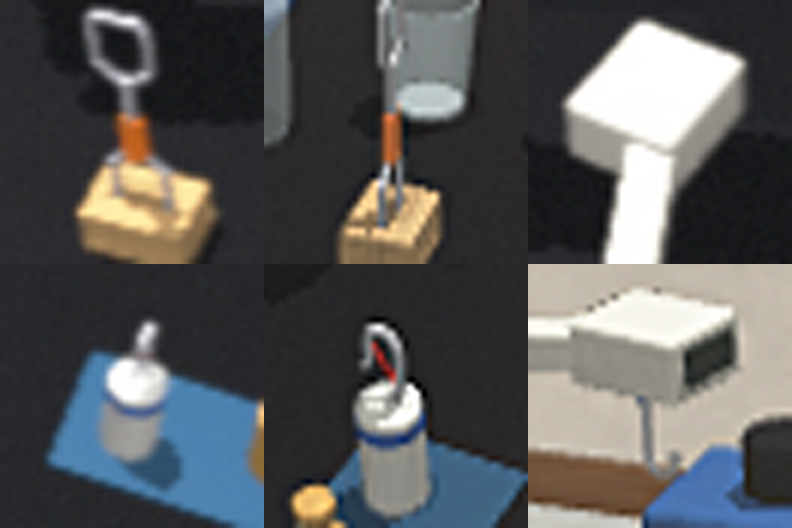

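View pics/w1.png

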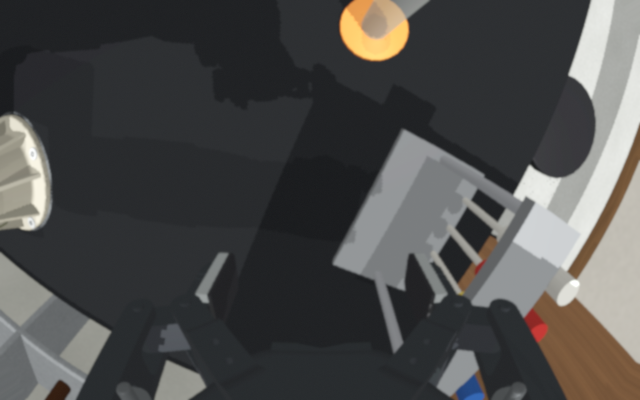

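Emit:
jog_arm:
  moves:
    - {"slide": [238, -111, 30], "angular": [0, 60, 0], "fingers": 0}
    - {"slide": [238, -111, 30], "angular": [0, 60, 0]}
    - {"slide": [238, -111, 30], "angular": [0, 60, 0]}
    - {"slide": [238, -111, 30], "angular": [0, 60, 0]}
    - {"slide": [238, -111, 30], "angular": [0, 60, 0]}
    - {"slide": [238, -111, 30], "angular": [0, 60, 0]}
    - {"slide": [238, -111, 30], "angular": [0, 60, 0]}
    - {"slide": [238, -111, 30], "angular": [0, 60, 0]}
    - {"slide": [238, -111, 30], "angular": [0, 60, 0]}
    - {"slide": [238, -111, 30], "angular": [0, 60, 0]}

```text
schema error: expected keys fingers, slide, angular
```

Run:
```python
from h import *
np.set_printoptions(precision=4,suppress=True)
a=read_camera("scene"); b=read_camera("side"); st=get_state(); w=read_camera("wrist")
print(st["clock"],st["tcp_pos"],st["joint_pos"],Rq(st["orientation"]).as_matrix())
for n in "hook_seat stand_head stand_base link_grip link_top link_bar blue_bottle beaker cylinder".split():
    L=[(nm,p,tip_of(n,p)) for nm,p in(("s",a),("d",b),("w",w))]
    rs=[ray(p,r[0]["point"],st) for _,p,r in L if r]
    print(n,[(nm,np.round(r[0]["point"],1),round(r[0]["p"],2)) for nm,_,r in L if r],*(tri(*rs) if len(rs)>1 else []))
for nm,z,pts in(("head",.431,[(305.5,156.3),(322.2,163.8),(310,178),(292.2,170)]),("base",.018,[(312,236),(339,249),(308,289),(276,266)])):
    P=[onz(ray(a,q),z) for q in pts]; print(nm,np.array(P)[:,:2],[np.degrees(np.arctan2(*(P[(i+1)%4]-P[i])[1::-1])).round(1) for i in range(4)])
save(w,"w2.png")
```

```text
2.15 [ 0.2396 -0.5228  0.2423] [-1.2806  0.3132  0.0461  1.3036  0.      1.4312] [[ 0.9091  0.4167  0.0001]
 [ 0.4167 -0.9091 -0.0001]
 [ 0.      0.0001 -1.    ]]
hook_seat [('d', array([291.4, 174.5]), 0.6)]
stand_head [('s', array([313.5, 167.7]), 0.81), ('d', array([298.7, 164.2]), 0.85)] [ 0.6092 -0.0366  0.3944] [np.float64(3.0), np.float64(3.0)]
stand_base [('s', array([314.3, 246.9]), 0.7), ('d', array([298. , 255.3]), 0.84)] [ 0.6373 -0.0359  0.0355] [np.float64(2.7), np.float64(2.7)]
link_grip [('s', array([264.9, 197.3]), 0.7), ('d', array([347.5, 215.9]), 0.42)] [ 0.5199 -0.2659  0.0963] [np.float64(0.4), np.float64(0.4)]
link_top [('s', array([264.2, 179. ]), 0.46), ('d', array([235.3, 383.2]), 0.64)] [0.6099 0.0931 0.0818] [np.float64(368.1), np.float64(368.1)]
link_bar [('s', array([267.6, 212.3]), 0.61), ('d', array([347.5, 235.8]), 0.57)] [ 0.5185 -0.265   0.006 ] [np.float64(1.6), np.float64(1.6)]
blue_bottle [('s', array([220.8, 233.9]), 0.83), ('d', array([322.4, 216.2]), 0.78)] [ 0.6699 -0.3905  0.0049] [np.float64(4.8), np.float64(4.8)]
beaker [('s', array([217. , 208.8]), 0.78), ('d', array([351.1, 213.8]), 0.72)] [ 0.559  -0.4629 -0.0017] [np.float64(6.2), np.float64(6.2)]
cylinder [('s', array([225.9, 183.9]), 0.61), ('d', array([384.7, 211.4]), 0.82), ('w', array([375.3,  29.5]), 0.72)] [ 0.4177 -0.5062  0.0001] [np.float64(10.6), np.float64(5.8), np.float64(8.0)]
head [[ 0.6022 -0.064 ]
 [ 0.6185 -0.0071]
 [ 0.6837 -0.0228]
 [ 0.6679 -0.0819]] [np.float64(74.0), np.float64(-13.5), np.float64(-104.9), np.float64(164.8)]
base [[ 0.584  -0.0613]
 [ 0.6107  0.0496]
 [ 0.7971 -0.005 ]
 [ 0.7443 -0.1405]] [np.float64(76.4), np.float64(-16.3), np.float64(-111.3), np.float64(153.7)]
```

View pics/w2.png

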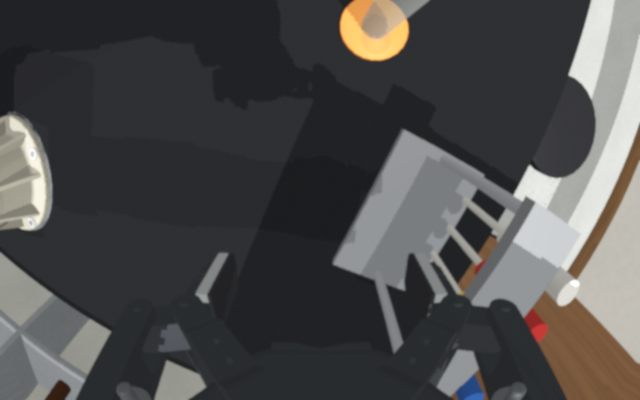

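Emit:
jog_arm:
  moves:
    - {"fingers": 0, "slide": [238, -111, 30], "angular": [0, 60, 0]}
    - {"fingers": 0, "slide": [238, -111, 30], "angular": [0, 60, 0]}
    - {"fingers": 0, "slide": [238, -111, 30], "angular": [0, 60, 0]}
    - {"fingers": 0, "slide": [238, -111, 30], "angular": [0, 60, 0]}
    - {"fingers": 0, "slide": [238, -111, 30], "angular": [0, 60, 0]}
    - {"fingers": 0, "slide": [238, -111, 30], "angular": [0, 60, 0]}
    - {"fingers": 0, "slide": [238, -111, 30], "angular": [0, 60, 0]}
    - {"fingers": 0, "slide": [238, -111, 30], "angular": [0, 60, 0]}
    - {"fingers": 0, "slide": [238, -111, 30], "angular": [0, 60, 0]}
    - {"fingers": 0, "slide": [238, -111, 30], "angular": [0, 60, 0]}

```text
clock: 4.38
tcp_pos: [0.4088, -0.3223, 0.2102]
orientation: [-0.109, 0.846, 0.182, 0.489]
wrist_force: [-0.8, -0.2, -1.4]
finger_gap: 0.0855
grip_force: 0.0
```

```bash
cat > look.py <<'E'
from h import *
import sys
np.set_printoptions(precision=4,suppress=True)
def look(names,cams="sdw"):
    full={"s":"scene","d":"side","w":"wrist"}
    st=get_state(); pics={c:read_camera(full[c]) for c in cams[::-1]}
    for n in names:
        L=[(c,p,tip_of(n,p)) for c,p in pics.items()]
        rs=[ray(p,r[0]["point"],st) for _,p,r in L if r]
        print(n,[(c,np.round(r[0]["point"],1),round(r[0]["p"],2)) for c,_,r in L if r],*(tri(*rs) if len(rs)>1 else []))
    return st,pics
def show(st): print(round(st["clock"],2),"tcp",st["tcp_pos"],"q",st["joint_pos"],"F",st["wrist_force"],"gap",round(st["finger_gap"],4),"\n",Rq(st["orientation"]).as_matrix())
E
python3 - <<'E'
from look import *
st,p=look(["link_grip","link_top","link_bar","hook_seat"]); show(st)
save(p["w"],"w3.png",(120,0,520,300),2)
E
```

```text
link_grip [('w', array([317.6, 211.4]), 0.85), ('d', array([284.1, 308.6]), 0.5), ('s', array([266.5, 196.6]), 0.57)] [ 0.6038 -0.1536 -0.0489] [np.float64(66.4), np.float64(230.2), np.float64(201.1)]
link_top [('w', array([312.4, 130.2]), 0.83), ('d', array([348., 193.]), 0.6), ('s', array([265.4, 179.6]), 0.44)] [ 0.5197 -0.2591  0.1972] [np.float64(5.4), np.float64(3.3), np.float64(6.4)]
link_bar [('w', array([318.5, 255.5]), 0.82), ('d', array([343.5, 233.2]), 0.64), ('s', array([265.4, 211.9]), 0.45)] [ 0.5272 -0.2681  0.0127] [np.float64(7.8), np.float64(9.7), np.float64(4.9)]
hook_seat [('d', array([290.9, 178.2]), 0.83)]
4.38 tcp [ 0.4088 -0.3223  0.2102] q [-1.3432  0.3249 -0.4229  1.1616  1.014   1.1842] F [-0.7947 -0.2401 -1.4007] gap 0.0855 
 [[ 0.4556  0.4152  0.7875]
 [ 0.2024 -0.9097  0.3625]
 [ 0.8669 -0.0057 -0.4985]]
```

View w3.

View pics/w3.png

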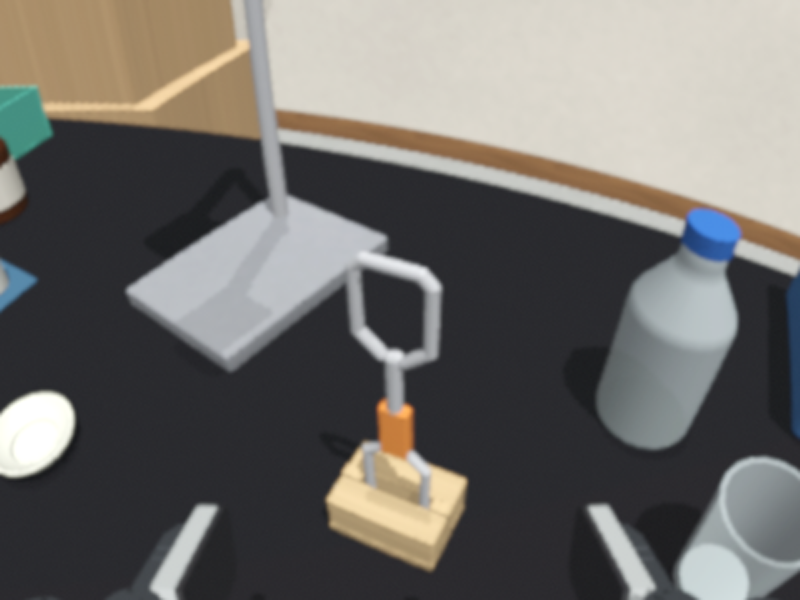

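Run:
```python
from look import *
st=get_state(); w=read_camera("wrist")
c=lambda u,v:(120+u/2,v/2)
P=[onz(ray(w,c(*q),st),.035) for q in[(330,495),(435,542),(467,487),(363,443)]]
print(np.array(P)[:,:2],[np.degrees(np.arctan2(*(P[(i+1)%4]-P[i])[1::-1])).round(1) for i in range(4)],np.mean(P,0))
P=[onz(ray(w,c(*q),st),.198) for q in[(364,259),(427,275)]]; print("topbar",P,np.linalg.norm(P[1]-P[0]),np.degrees(np.arctan2(*(P[0]-P[1])[1::-1])))
for q,z in[((395,430),.092),((395,402),.111),((394,453),.073),((370,482),.035),((426,505),.035)]: print(z,onz(ray(w,c(*q),st),z))
for n in("link_grip","link_top","link_bar"):
    r=tip_of(n,w)[0]; print(n,r["point"],onz(ray(w,r["point"],st),{"link_grip":.092,"link_top":.198,"link_bar":.009}[n]))
```

```text
[[ 0.5019 -0.2342]
 [ 0.4992 -0.3032]
 [ 0.5413 -0.3062]
 [ 0.5447 -0.2347]] [np.float64(-92.2), np.float64(-4.2), np.float64(87.3), np.float64(179.4)] [ 0.5218 -0.2696  0.035 ]
topbar [array([ 0.5235, -0.2543,  0.198 ]), array([ 0.5243, -0.2818,  0.198 ])] 0.027491034257550548 91.82535572369393
0.092 [ 0.523  -0.2676  0.092 ]
0.111 [ 0.526  -0.2664  0.111 ]
0.073 [ 0.5216 -0.2675  0.073 ]
0.035 [ 0.5203 -0.2517  0.035 ]
0.035 [ 0.5196 -0.2887  0.035 ]
link_grip [313.3, 214.4] [ 0.5219 -0.2633  0.092 ]
link_top [316.0, 132.5] [ 0.5245 -0.2665  0.198 ]
link_bar [138.9, 223.9] [ 0.4472 -0.0018  0.009 ]
```

```bash
cat > plan.py <<'E'
from look import *
def ori(h,p,roll=0):
    h,p=np.radians([h,p]); z=np.array([np.cos(p)*np.cos(h),np.cos(p)*np.sin(h),-np.sin(p)]); y=np.array([np.sin(h),-np.cos(h),0])
    return np.c_[np.cross(y,z),y,z]
def to(st,G,h,p,back=0,off=8):
    """slide/turn that puts the grasp point at G (m), backed off by back mm"""
    M=ori(h,p); T=np.array(G)+M[:,2]*(off-back)/1000; r=Rq(st["orientation"])
    print("slide",slide(st,T),"ang",np.round(np.degrees((r.inv()*R.from_matrix(M)).as_rotvec()),1),"tcp",T)
E
python3 - <<'E'
from plan import *
to(get_state(),[.523,-.2675,.092],-1,20,90)
E
```

```text
slide [-51.6 -36.3  95.1] ang [-23.3   9.8  10.8] tcp [ 0.446  -0.2662  0.12  ]
```

Emit:
jog_arm:
  moves:
    - {"fingers": 0, "slide": [-52, -36, 95], "angular": [-23.3, -9.8, 10.8]}

```text
clock: 5.42
tcp_pos: [0.4161, -0.3161, 0.195]
orientation: [-0.09, 0.857, 0.163, 0.48]
wrist_force: [0.3, -2.6, -1.6]
finger_gap: 0.0854
grip_force: 0.0
```

Run:
```python
from plan import *
to(get_state(),[.523,-.2675,.092],-1,20,90)
```

```text
slide [-39.8 -35.7  78.4] ang [-20.2  11.3   9.9] tcp [ 0.446  -0.2662  0.12  ]
```

Emit:
jog_arm:
  moves:
    - {"fingers": 0, "slide": [-40, -36, 78], "angular": [-20, 11.3, 10]}
    - {"fingers": 0, "slide": [-40, -36, 78], "angular": [-20, 11.3, 10]}
    - {"fingers": 0, "slide": [-40, -36, 78], "angular": [-20, 11.3, 10]}
    - {"fingers": 0, "slide": [-40, -36, 78], "angular": [-20, 11.3, 10]}
    - {"fingers": 0, "slide": [-40, -36, 78], "angular": [-20, 11.3, 10]}
    - {"fingers": 0, "slide": [-40, -36, 78], "angular": [-20, 11.3, 10]}
    - {"fingers": 0, "slide": [-40, -36, 78], "angular": [-20, 11.3, 10]}

```text
clock: 6.0
tcp_pos: [0.4293, -0.3097, 0.1389]
orientation: [-0.022, 0.826, 0.016, 0.563]
wrist_force: [-0.0, -0.8, -0.8]
finger_gap: 0.0854
grip_force: 0.0
```

Run:
```python
from plan import *
st,p=look(["link_grip","link_top","link_bar"],"w"); show(st); w=p["w"]
for n,z in(("link_grip",.092),("link_top",.198)):
    r=tip_of(n,w)
    if r: print(n,onz(ray(w,r[0]["point"],st),z))
to(st,[.523,-.2675,.092],-1,20,0)
# orange blob
hsv=cv2.cvtColor(w["color"],cv2.COLOR_RGB2HSV); m=cv2.inRange(hsv,(5,170,120),(16,255,255))
k,l,s,c=cv2.connectedComponentsWithStats(m); 
for i in range(1,k):
    if s[i,4]>80: print(s[i],c[i],[q-np.round(st["tcp_pos"],4)*0 for q in [onz(ray(w,c[i],st),.092)]])
save(w,"w4.png")
```

```text
link_grip [('w', array([271.1, 209.4]), 0.68)]
link_top [('w', array([256.6,  83.3]), 0.93)]
link_bar []
6.0 tcp [ 0.4293 -0.3097  0.1389] q [-1.3351  0.2099 -1.0236 -0.0871  1.1597  2.0477] F [-0.0277 -0.7975 -0.8407] gap 0.0854 
 [[ 0.3646  0.0512  0.9297]
 [ 0.0022 -0.9985  0.0541]
 [ 0.9312 -0.0177 -0.3642]]
link_grip [ 0.5216 -0.2634  0.092 ]
link_top [ 0.5264 -0.2645  0.198 ]
slide [ -9.2 -35.9 114.5] ang [-4.   1.4  0.4] tcp [ 0.5305 -0.2676  0.0893]
[263 191  24  39 610] [275.2426 211.5131] [array([ 0.5192, -0.2673,  0.092 ])]
```

Emit:
jog_arm:
  moves:
    - {"fingers": 0, "slide": [-4, -36, 40], "angular": [-4, 1.4, 0.4]}
    - {"fingers": 0, "slide": [-6, -36, 50], "angular": [-4, 1.4, 0.4]}
    - {"fingers": 0, "slide": [-9, -36, 60], "angular": [-4, 1.4, 0.4]}
    - {"fingers": 0, "slide": [-9, -36, 60], "angular": [-4, 1.4, 0.4]}
    - {"fingers": 0, "slide": [-9, -36, 60], "angular": [-4, 1.4, 0.4]}
    - {"fingers": 0, "slide": [-9, -36, 60], "angular": [-4, 1.4, 0.4]}

```text
clock: 6.8
tcp_pos: [0.4797, -0.3236, 0.1274]
orientation: [-0.022, 0.829, 0.007, 0.558]
wrist_force: [-0.5, 0.6, 0.2]
finger_gap: 0.0853
grip_force: 0.0
```

Run:
```python
from plan import *
st,p=look([],"w"); show(st); w=p["w"]
to(st,[.521,-.2675,.092],-1,20,0)
hsv=cv2.cvtColor(w["color"],cv2.COLOR_RGB2HSV); m=cv2.inRange(hsv,(5,170,120),(16,255,255))
k,l,s,c=cv2.connectedComponentsWithStats(m); 
for i in range(1,k):
    if s[i,4]>80: print(s[i],c[i],[onz(ray(w,c[i],st),.092)])
```

```text
6.8 tcp [ 0.4797 -0.3236  0.1274] q [-1.2109  0.2885 -1.0272 -0.3933  1.08    2.3111] F [-0.5385  0.5902  0.1593] gap 0.0853 
 [[ 0.3766  0.0361  0.9257]
 [-0.0126 -0.9989  0.0441]
 [ 0.9263 -0.0283 -0.3757]]
slide [-17.7 -53.1  62. ] ang [-3.4  2.1 -0.4] tcp [ 0.5285 -0.2676  0.0893]
[225 227  32  39 744] [242.246  248.3481] [array([ 0.5199, -0.2674,  0.092 ])]
```

```bash
cat > kin.py <<'E'
from plan import *
from scipy.optimize import least_squares
S=[([-1.2806,.3135,.0456,1.3036,0,1.4312],[.2396,-.5228,.2421]),([-1.3432,.3249,-.4229,1.1616,1.014,1.1842],[.4088,-.3223,.2102]),
([-1.3351,.2099,-1.0236,-.0871,1.1597,2.0477],[.4293,-.3097,.1389]),([-1.2109,.2885,-1.0272,-.3933,1.08,2.3111],[.4797,-.3236,.1274])]
ry=lambda t:R.from_euler('y',t).as_matrix(); rz=lambda t:R.from_euler('z',t).as_matrix()
def fk(q,k):
    a1,d1,u1,u2,f1,f2,e,t,lat=k; s5=1
    B=rz(q[0]); p1=q[1]; p2=q[1]-q[2]; p3=p2+q[3]
    W=ry(p3)@rz(q[4]); z=W[:,0]
    p=np.r_[a1,lat,d1]+ry(p1)@np.r_[u1,0,u2]+ry(p2)@np.r_[f1,0,f2]+ry(p3)@np.r_[e,0,0]+z*t
    x0=W@np.r_[0,0,1]; y0=W[:,1]
    c,s=np.cos(q[5]),np.sin(q[5]); y=-(c*y0+s*x0); # roll guess
    M=np.c_[np.cross(y,z),y,z]
    return B@p,B@M
def fit():
    k0=[0,.2,0,.35,.3,0,.1,.2,0]
    f=lambda k:np.r_[np.concatenate([fk(q,k)[0]-p for q,p in S]),.002*(np.array(k)-k0)]
    return least_squares(f,k0).x
E
python3 - <<'E'
from kin import *
k=fit(); print(k)
for q,p in S: print((fk(q,k)[0]-p)*1000, fk(q,k)[1].round(3).tolist())
E
```

```text
[-0.0001  0.233  -0.0002  0.5192  0.4099  0.0555  0.1407  0.2892  0.08  ]
[ 0.0016  0.0001 -0.0027] [[-0.909, -0.417, -0.0], [-0.417, 0.909, 0.001], [-0.0, 0.001, -1.0]]
[-0.0303 -0.0059  0.004 ] [[-0.456, -0.415, 0.787], [-0.202, 0.91, 0.363], [-0.867, 0.006, -0.498]]
[-0.0158 -0.0102 -0.0012] [[-0.365, -0.051, 0.93], [-0.002, 0.999, 0.054], [-0.931, 0.018, -0.364]]
[ 0.0417  0.0215 -0.0002] [[-0.377, -0.036, 0.926], [0.013, 0.999, 0.044], [-0.926, 0.028, -0.376]]
```

```bash
cat >> kin.py <<'E'
K=fit()
LO=np.array([-2.76,-.86,-1.03,-2.2,-1.47,-3.14]);HI=np.array([2.76,1.69,1.26,2.34,1.5,3.14])
def FK(q): p,M=fk(q,K); return p,M@np.diag([-1,-1,1])
def ik(G,h,p,back=0,off=8,n=30,flip=False):
    M=ori(h,p)@(np.diag([-1,-1,1]) if flip else np.eye(3)); T=np.array(G)+M[:,2]*(off-back)/1000; sols=[]; rng=np.random.default_rng(0)
    def f(q):
        P,Q=FK(q); return np.r_[(P-T)*5,R.from_matrix(M.T@Q).as_rotvec()]
    for _ in range(n):
        r=least_squares(f,rng.uniform(LO,HI),bounds=(LO,HI))
        if r.cost<1e-7 and not any(np.abs(r.x-s).max()<.05 for s in sols): sols.append(r.x)
    return sols
E
python3 - <<'E'
from kin import *
L=[.521,-.2675,.092]
for p in(20,28,35):
    for b in(0,60): print("link",p,b,[s.round(2).tolist() for s in ik(L,-1,p,b)])
hx=np.array([.968,-.25,0]); H=np.array([.6435,-.042,.239])
for p in(20,30):
    for dz,b in((0,0),(.02,0),(.02,80)): print("hook",p,dz,b,[s.round(2).tolist() for s in ik(H+[0,0,dz],-14.5,p,b)])
for p in(20,30):
    for b in(0,80):print("wt",p,b,[s.round(2).tolist() for s in ik([.566,.229,.039],15,p,b)])
    print("wh",p,[s.round(2).tolist() for s in ik([.6435,-.042,.085],-14.5,p,0)])
E
```

```text
link 20 0 []
link 20 60 []
link 28 0 []
link 28 60 []
link 35 0 []
link 35 60 []
hook 20 0 0 []
hook 20 0.02 0 []
hook 20 0.02 80 []
hook 30 0 0 [[-0.15, -0.01, -0.96, -0.43, -0.09, -3.09]]
hook 30 0.02 0 [[-0.15, -0.05, -0.93, -0.36, -0.09, -3.09]]
hook 30 0.02 80 [[-0.13, -0.27, -0.97, -0.18, -0.11, -3.08]]
wt 20 0 []
wt 20 80 []
wh 20 []
wt 30 0 []
wt 30 80 []
wh 30 []
```

Run:
```python
from kin import *
L=[.521,-.2675,.092]; H=[.6435,-.042,.239]
def rep(n,*a,**k):
    s=ik(*a,n=12,**k); 
    if s: print(n,a[1:],k,[x.round(2).tolist() for x in s][:2])
for fl in(False,True):
  for p in(20,30,40,50):
    for h in(-1,): rep("link",L,h,p,flip=fl); rep("linkback",L,h,p,60,flip=fl)
    for h in(-30,-14.5,0): rep("hook",H,h,p,flip=fl)
    for h in(0,15,30): rep("wt",[.566,.229,.039],h,p,flip=fl)
    for h in(-14.5,): rep("wh",[.6435,-.042,.085],h,p,flip=fl)
```

```text
hook (-30, 20) {'flip': False} [[0.02, 0.15, -1.02, -0.77, -0.51, -2.94]]
hook (-30, 30) {'flip': False} [[-0.0, 0.05, -0.88, -0.34, -0.45, -2.86]]
hook (-14.5, 30) {'flip': False} [[-0.15, -0.01, -0.96, -0.43, -0.09, -3.09]]
hook (0, 30) {'flip': False} [[-0.3, -0.02, -0.97, -0.4, 0.26, 2.99]]
link (-1, 40) {'flip': False} [[-0.91, 0.2, -0.98, -0.24, 0.64, 2.47]]
linkback (-1, 40, 60) {'flip': False} [[-1.01, 0.05, -0.98, -0.03, 0.7, 2.36]]
hook (-30, 40) {'flip': False} [[-0.03, 0.02, -0.71, 0.02, -0.37, -2.81]]
hook (-14.5, 40) {'flip': False} [[-0.16, -0.03, -0.79, -0.06, -0.07, -3.08]]
hook (0, 40) {'flip': False} [[-0.28, -0.04, -0.79, -0.03, 0.22, 2.96]]
wh (-14.5, 40) {'flip': False} [[-0.16, 0.28, -0.98, -0.57, -0.07, -3.08]]
link (-1, 50) {'flip': False} [[-0.85, 0.17, -0.83, 0.05, 0.49, 2.44]]
linkback (-1, 50, 60) {'flip': False} [[-0.92, 0.03, -0.82, 0.23, 0.53, 2.37]]
hook (-30, 50) {'flip': False} [[-0.07, 0.05, -0.54, 0.33, -0.29, -2.78]]
hook (-14.5, 50) {'flip': False} [[-0.16, 0.01, -0.6, 0.26, -0.06, -3.07]]
hook (0, 50) {'flip': False} [[-0.26, 0.0, -0.61, 0.28, 
[... 964 characters left out ...]
 40) {'flip': True} [[-0.16, 0.28, -0.98, -0.57, -0.07, 0.06]]
link (-1, 50) {'flip': True} [[-0.85, 0.17, -0.83, 0.05, 0.49, -0.7]]
linkback (-1, 50, 60) {'flip': True} [[-0.92, 0.03, -0.82, 0.23, 0.53, -0.77]]
hook (-30, 50) {'flip': True} [[-0.07, 0.05, -0.54, 0.33, -0.29, 0.36]]
hook (-14.5, 50) {'flip': True} [[-0.16, 0.01, -0.6, 0.26, -0.06, 0.07]]
hook (0, 50) {'flip': True} [[-0.26, 0.0, -0.61, 0.28, 0.17, -0.2]]
wt (0, 50) {'flip': True} [[0.36, 0.31, -0.9, -0.3, -0.23, 0.28]]
wt (15, 50) {'flip': True} [[0.25, 0.29, -0.95, -0.36, 0.01, -0.01]]
wt (30, 50) {'flip': True} [[0.14, 0.28, -0.94, -0.31, 0.24, -0.3]]
wh (-14.5, 50) {'flip': True} [[-0.16, 0.24, -0.82, -0.18, -0.06, 0.07]]
```

```bash
cat > scan.py <<'E'
from kin import *
def clear(th,p,off,seat):
    """min distance (mm) from gripper body box to hook wire and link, weight frame centred at grasp point (mid)"""
    M=ori(th,p); pts=[[-9,0,z] for z in range(29,int(seat))]+[[9*np.cos(a),0,seat-1+6*np.sin(a)] for a in np.linspace(0,np.pi,9)]+[[10,0,seat-k] for k in range(23)]
    hook=np.array(pts,float); link=np.array([[0,y,seat+z] for y in(-18,-9,0,9,18) for z in range(0,60,3) if abs(y)==18 or z==0 or z>=50])
    def d(P):
        L=P@M; L[:,2]+= 8-off  # grasp->contact offset
        q=np.maximum(np.c_[np.abs(L[:,0])-42,np.abs(L[:,1])-42,L[:,2]+54],0); return np.linalg.norm(q,axis=1).min()-3
    return d(hook),d(link)
E
python3 - <<'E'
from scan import *
for p in(25,30,35,40,45):
  for th in range(-90,91,15):
    c=[min(x) for x in zip(clear(th,p,0,61),clear(th,p,0,80))]
    if min(c)<4: continue
    a=ik([.566,.229,.039],15+th,p,0,off=0,n=8,flip=True)
    if not a: continue
    b=ik([.6435,-.042,.078],-12+th,p,0,off=0,n=8,flip=True)
    print(p,th,np.round(c,1),a[0].round(2),b[0].round(2) if b else None)
E
```

```text
25 -90 [35.4 17.4] [ 0.65  1.01  0.26  1.51 -0.99  2.34] [ 0.19  1.04  0.43  1.66 -0.99  2.35]
25 -75 [33.1 18.1] [ 0.68  0.82 -0.11  0.97 -1.11  1.93] [ 0.22  0.82  0.03  1.11 -1.11  1.94]
25 -60 [30.9 19.9] [ 0.69  0.64 -0.51  0.21 -1.12  1.34] [ 0.22  0.62 -0.39  0.36 -1.12  1.35]
25 -45 [29.1 22.7] [ 0.65  0.58 -0.85 -0.54 -0.99  0.79] [ 0.19  0.52 -0.74 -0.37 -1.    0.81]
25 45 [29.1 22.7] [-0.18  0.53 -0.97 -0.56  1.02 -0.87] [-0.59  0.46 -0.92 -0.51  0.98 -0.77]
25 60 [30.9 19.9] [-0.21  0.58 -0.64  0.24  1.13 -1.45] [-0.62  0.52 -0.6   0.21  1.12 -1.31]
25 75 [33.1 18.1] [-0.2   0.75 -0.27  0.95  1.09 -2.02] [-0.62  0.71 -0.21  0.95  1.11 -1.91]
25 90 [35.4 17.4] [-0.16  0.93  0.06  1.43  0.97 -2.39] [-0.59  0.91  0.14  1.48  1.   -2.33]
30 -90 [29.7 11.7] [ 0.64  0.94  0.2   1.39 -0.94  2.24] [ 0.17  0.97  0.36  1.54 -0.93  2.25]
30 -75 [27.4 12.3] [ 0.66  0.76 -0.14  0.9  -1.03  1.84] [ 0.2   0.77 -0.    1.04 -1.03  1.86]
30 -60 [25.2 14.1] [ 0.66  0.6  -0.5   0.26 -1.03  1.33] [ 0.2   0.59 -0.38  0.41 -1.04  1.34]
30 -45 [23.3 17. ] [ 0.63  0.52 -0.81 -0.37 -0.91  0.85] [ 
[... 1031 characters left out ...]
-0.94] [-0.54  0.36 -0.81 -0.16  0.82 -0.86]
35 60 [19.2  8.1] [-0.16  0.5  -0.62  0.31  0.95 -1.39] [-0.57  0.46 -0.55  0.34  0.94 -1.3 ]
35 75 [21.4  6.3] [-0.16  0.65 -0.32  0.82  0.94 -1.84] [-0.58  0.61 -0.25  0.86  0.95 -1.75]
35 90 [23.7  5.7] [-0.13  0.8  -0.03  1.23  0.86 -2.19] [-0.55  0.78  0.06  1.3   0.88 -2.13]
40 -45 [11.1  4.8] [ 0.58  0.44 -0.73 -0.09 -0.75  0.9 ] [ 0.12  0.41 -0.6   0.07 -0.76  0.92]
40 -30 [9.7 8.5] [ 0.51  0.39 -0.92 -0.45 -0.56  0.56] [ 0.05  0.34 -0.8  -0.27 -0.57  0.57]
40 30 [9.7 8.5] [-0.02  0.35 -1.01 -0.47  0.58 -0.59] [-0.43  0.29 -0.91 -0.35  0.55 -0.53]
40 45 [11.1  4.8] [-0.09  0.38 -0.83 -0.1   0.77 -0.95] [-0.51  0.33 -0.75 -0.02  0.74 -0.88]
```

Run:
```python
from scan import *
st=get_state(); r=Rq(st["orientation"])
def go(st,G,h,p,flip=True):
    M=ori(h,p)@np.diag([-1,-1,1]); print(h,p,"slide",slide(st,G),"ang",np.degrees((Rq(st["orientation"]).inv()*R.from_matrix(M)).as_rotvec()).round(1))
for G,h,p in(([.5,-.17,.34],38,20),([.5,-.17,.34],38,30),([.5,.10,.34],-57,20),([.51,.10,.34],-57,30),([.51,.10,.34],-70,20)):
    print(G,h,p,[s.round(2).tolist() for s in ik(G,h,p,0,off=0,flip=True,n=15)]); go(st,G,h,p)
```

```text
[0.5, -0.17, 0.34] 38 20 [[-1.05, 0.21, -0.35, 1.38, 1.2, -1.97]]
38 20 slide [ 202.6 -158.9  -54.2] ang [  2.1 -47.3 158.9]
[0.5, -0.17, 0.34] 38 30 [[-1.0, 0.12, -0.32, 1.29, 1.04, -1.76]]
38 30 slide [ 202.6 -158.9  -54.2] ang [-11.6 -44.7 156.4]
[0.5, 0.1, 0.34] -57 20 [[0.58, 0.19, -0.35, 1.05, -1.22, 1.59]]
-57 20 slide [ 199.2 -428.6  -42.4] ang [  -3.7  -75.8 -142. ]
[0.51, 0.1, 0.34] -57 30 [[0.53, 0.14, -0.3, 1.05, -1.05, 1.47]]
-57 30 slide [ 202.9 -428.2  -33.2] ang [   8.5  -71.6 -138.7]
[0.51, 0.1, 0.34] -70 20 [[0.56, 0.44, -0.04, 1.61, -1.17, 2.13]]
-70 20 slide [ 202.9 -428.2  -33.2] ang [  -3.7  -88.5 -129.4]
```

Emit:
jog_arm:
  moves:
    - {"fingers": 0, "slide": [40, 0, -30], "angular": [0, 0, -7]}
    - {"fingers": 0, "slide": [80, 0, -40], "angular": [0, 0, -14]}
    - {"fingers": 0, "slide": [110, 0, -50], "angular": [0, 0, -21]}
    - {"fingers": 0, "slide": [140, 0, -60], "angular": [0, 0, -28]}
    - {"fingers": 0, "slide": [150, 0, -60], "angular": [0, 0, -35]}
    - {"fingers": 0, "slide": [160, 0, -60], "angular": [0, 0, -42]}
    - {"fingers": 0, "slide": [160, 0, -60], "angular": [0, 0, -49]}
    - {"fingers": 0, "slide": [160, 0, -60], "angular": [0, 0, -56]}
    - {"fingers": 0, "slide": [160, 0, -60], "angular": [0, 0, -63]}
    - {"fingers": 0, "slide": [160, 0, -60], "angular": [0, 0, -70]}

```text
clock: 7.68
tcp_pos: [0.4835, -0.3286, 0.2988]
orientation: [0.305, 0.674, 0.483, 0.469]
wrist_force: [-0.9, 0.6, 0.1]
finger_gap: 0.0855
grip_force: 0.0
```

Emit:
jog_arm:
  moves:
    - {"fingers": 0, "slide": [0, 0, 0], "angular": [0, 0, -7]}
    - {"fingers": 0, "slide": [0, 0, 0], "angular": [0, 0, -14]}
    - {"fingers": 0, "slide": [0, 0, 0], "angular": [0, 0, -21]}
    - {"fingers": 0, "slide": [0, 0, 0], "angular": [0, 0, -28]}
    - {"fingers": 0, "slide": [0, 0, 0], "angular": [0, 0, -35]}
    - {"fingers": 0, "slide": [0, 0, 0], "angular": [0, 0, -42]}
    - {"fingers": 0, "slide": [0, 0, 0], "angular": [0, 0, -49]}
    - {"fingers": 0, "slide": [0, 0, 0], "angular": [0, 0, -56]}
    - {"fingers": 0, "slide": [0, 0, 0], "angular": [0, 0, -63]}
    - {"fingers": 0, "slide": [0, 0, 0], "angular": [0, 0, -70]}

```text
clock: 8.52
tcp_pos: [0.4835, -0.3287, 0.2985]
orientation: [0.518, 0.275, 0.782, 0.209]
wrist_force: [-0.3, -0.1, 0.6]
finger_gap: 0.0858
grip_force: 0.0
```

```bash
cat >> scan.py <<'E'
def go(st,G,h,p,flip=True):
    M=ori(h,p)@(np.diag([-1,-1,1]) if flip else np.eye(3)); print(h,p,"slide",slide(st,G),"ang",np.degrees((Rq(st["orientation"]).inv()*R.from_matrix(M)).as_rotvec()).round(1))
E
python3 - <<'E'
from scan import *
st=get_state(); show(st); go(st,[.5,-.17,.34],38,20)
E
```

```text
8.52 tcp [ 0.4835 -0.3287  0.2985] q [-1.2062 -0.0621 -0.7945  0.1796  1.0761 -0.1274] F [-0.3212 -0.1277  0.6091] gap 0.0858 
 [[-0.3116  0.2136  0.9259]
 [ 0.6473  0.761   0.0423]
 [-0.6956  0.6125 -0.3754]]
38 20 slide [ 68.7 149.7   6.4] ang [-32.7  10.2 -52.9]
```

Emit:
jog_arm:
  moves:
    - {"fingers": 0, "slide": [69, 150, 6], "angular": [-32.7, 10.2, -52.9]}
    - {"fingers": 0, "slide": [69, 150, 6], "angular": [-32.7, 10.2, -52.9]}
    - {"fingers": 0, "slide": [69, 150, 6], "angular": [-32.7, 10.2, -52.9]}
    - {"fingers": 0, "slide": [69, 150, 6], "angular": [-32.7, 10.2, -52.9]}
    - {"fingers": 0, "slide": [69, 150, 6], "angular": [-32.7, 10.2, -52.9]}
    - {"fingers": 0, "slide": [69, 150, 6], "angular": [-32.7, 10.2, -52.9]}
    - {"fingers": 0, "slide": [69, 150, 6], "angular": [-32.7, 10.2, -52.9]}
    - {"fingers": 0, "slide": [69, 150, 6], "angular": [-32.7, 10.2, -52.9]}
    - {"fingers": 0, "slide": [69, 150, 6], "angular": [-32.7, 10.2, -52.9]}
    - {"fingers": 0, "slide": [69, 150, 6], "angular": [-32.7, 10.2, -52.9]}

```text
clock: 9.35
tcp_pos: [0.5, -0.1701, 0.3408]
orientation: [0.546, -0.201, 0.79, 0.193]
wrist_force: [-0.7, -0.5, -0.2]
finger_gap: 0.085
grip_force: 0.0
```

Run:
```python
from scan import *
import pickle
st,p=look(["hook_seat","stand_head","stand_base"]); show(st); pickle.dump((st,p),open("A.pkl","wb"))
go(st,[.5,.10,.34],-57,20); save(p["w"],"wA.png")
```

```text
hook_seat [('w', array([348.5, 230. ]), 0.63), ('d', array([293.4, 177.1]), 0.79), ('s', array([263.5, 214.1]), 0.16)] [ 0.6823 -0.1053  0.3147] [np.float64(76.5), np.float64(16.2), np.float64(81.6)]
stand_head [('w', array([374.6, 275. ]), 0.95), ('d', array([299. , 163.1]), 0.96), ('s', array([314.6, 166.5]), 0.61)] [ 0.6089 -0.0372  0.3953] [np.float64(5.5), np.float64(1.4), np.float64(6.1)]
stand_base [('d', array([297.5, 256.6]), 0.83), ('s', array([313.3, 248.4]), 0.83)] [ 0.6403 -0.0385  0.0281] [np.float64(1.9), np.float64(1.9)]
9.35 tcp [ 0.5    -0.1701  0.3408] q [-1.0583  0.1332 -0.4358  1.2152  1.2273 -1.7071] F [-0.7174 -0.4527 -0.1543] gap 0.085 
 [[-0.3225 -0.5279  0.7856]
 [-0.1072  0.845   0.5239]
 [-0.9405  0.0848 -0.3292]]
-57 20 slide [-28.2 228.2 141.8] ang [85.  -3.2 26.3]
```

View pics/wA.png

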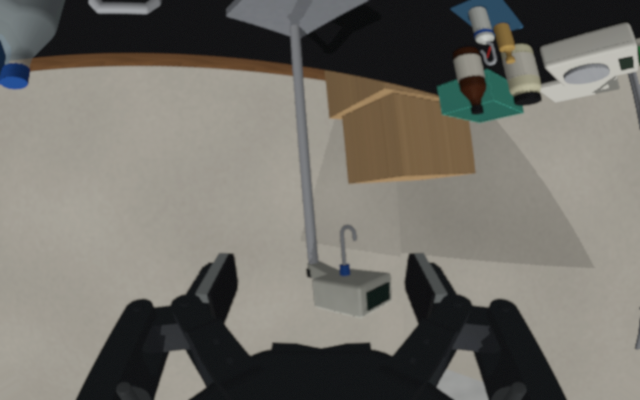

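Run:
```python
from scan import *
import pickle
st,p=pickle.load(open("A.pkl","rb"))
w,d=p["w"],p["d"]
print(tri(ray(w,(348.5,229.5),st),ray(d,(293.2,177),st)))
print(tri(ray(w,(374.6,275),st),ray(d,(299,163.5),st)))
# depth fixed by known z differences: intersect wrist ray with vertical line distance: use pixel height seat->head
for x0 in np.arange(.63,.66,.005):
    o,dd=ray(w,(348.5,229.5),st); s=(x0-o[0])/dd[0]; print(x0,o+dd*s)
G=[.521,-.2675,.092]
go(st,[.44,-.275,.19],-1,40)
print([s.round(2).tolist() for s in ik([.44,-.275,.19],-1,40,0,off=0,flip=True,n=12)])
```

```text
(array([ 0.639 , -0.0481,  0.341 ]), [np.float64(1.5), np.float64(1.5)])
(array([ 0.6118, -0.0397,  0.3919]), [np.float64(0.8), np.float64(0.8)])
0.63 [ 0.63   -0.0555  0.3412]
0.635 [ 0.635  -0.0518  0.3418]
0.64 [ 0.64   -0.0481  0.3425]
0.645 [ 0.645  -0.0443  0.3432]
0.65 [ 0.65   -0.0406  0.3439]
0.655 [ 0.655  -0.0369  0.3445]
0.66 [ 0.66   -0.0332  0.3452]
-1 40 slide [172.4 -69.7 -52.4] ang [31.1 18.7 12.3]
[[-1.12, -0.11, -0.89, 0.3, 0.75, -0.91]]
```

Emit:
jog_arm:
  moves:
    - {"fingers": 0, "slide": [172, -66, -52], "angular": [31.1, 18.7, 12.3]}
    - {"fingers": 0, "slide": [172, -66, -52], "angular": [31.1, 18.7, 12.3]}
    - {"fingers": 0, "slide": [172, -66, -52], "angular": [31.1, 18.7, 12.3]}
    - {"fingers": 0, "slide": [172, -66, -52], "angular": [31.1, 18.7, 12.3]}
    - {"fingers": 0, "slide": [172, -66, -52], "angular": [31.1, 18.7, 12.3]}
    - {"fingers": 0, "slide": [172, -66, -52], "angular": [31.1, 18.7, 12.3]}
    - {"fingers": 0, "slide": [172, -66, -52], "angular": [31.1, 18.7, 12.3]}
    - {"fingers": 0, "slide": [172, -66, -52], "angular": [31.1, 18.7, 12.3]}

```text
clock: 10.62
tcp_pos: [0.4388, -0.2704, 0.1907]
orientation: [0.423, 0.008, 0.906, -0.003]
wrist_force: [0.3, -0.5, 0.7]
finger_gap: 0.0852
grip_force: 0.0
```

Run:
```python
from scan import *
st,p=look(["link_grip","link_top","link_bar"],"w"); show(st); w=p["w"]
hsv=cv2.cvtColor(w["color"],cv2.COLOR_RGB2HSV); m=cv2.inRange(hsv,(5,170,100),(16,255,255))
k,l,s,c=cv2.connectedComponentsWithStats(m); 
for i in range(1,k):
    if s[i,4]>80: print(s[i],c[i],[onz(ray(w,c[i],st),.092)])
print("proj",proj(w,np.array([.521,-.2675,.092]),st),proj(w,np.array([.524,-.267,.198]),st))
go(st,[.470,-.267,.135],-1,40); go(st,[.522,-.2675,.092],-1,40)
```

```text
link_grip [('w', array([323.4, 164.8]), 0.89)]
link_top [('w', array([327.7, 288.2]), 0.81)]
link_bar []
10.62 tcp [ 0.4388 -0.2704  0.1907] q [-1.1225 -0.1204 -0.8972  0.3043  0.7554 -0.9074] F [ 0.3288 -0.5171  0.7412] gap 0.0852 
 [[-0.6424  0.0166  0.7662]
 [ 0.0121  0.9999 -0.0115]
 [-0.7663  0.0019 -0.6425]]
[  38   10   67   65 1189] [84.     39.8183] [array([ 0.3622, -0.3957,  0.092 ])]
[317 143  20  43 718] [326.4373 163.227 ] [array([ 0.5191, -0.2671,  0.092 ])]
proj [325.9521 164.2561] [327.5095 292.25  ]
-1 40 slide [22.7  3.8 59.7] ang [ 0.1  0.  -0.1]
-1 40 slide [ 22.3   4.1 127.2] ang [ 0.1  0.  -0.1]
```

Emit:
jog_arm:
  moves:
    - {"fingers": 0, "slide": [22, 4, 35], "angular": [0, 0, 0]}
    - {"fingers": 0, "slide": [22, 4, 65], "angular": [0, 0, 0]}
    - {"fingers": 0, "slide": [22, 4, 95], "angular": [0, 0, 0]}
    - {"fingers": 0, "slide": [22, 4, 115], "angular": [0, 0, 0]}
    - {"fingers": 0, "slide": [22, 4, 126], "angular": [0, 0, 0]}
    - {"fingers": 0, "slide": [22, 4, 126], "angular": [0, 0, 0]}
    - {"fingers": 0, "slide": [22, 4, 126], "angular": [0, 0, 0]}

```text
clock: 11.4
tcp_pos: [0.521, -0.2686, 0.0911]
orientation: [0.421, 0.009, 0.907, -0.002]
wrist_force: [0.3, 0.6, -0.4]
finger_gap: 0.0859
grip_force: 0.0
```

Run:
```python
from scan import *
st,p=look(["link_grip","link_top"],"w"); show(st); w=p["w"]
hsv=cv2.cvtColor(w["color"],cv2.COLOR_RGB2HSV); m=cv2.inRange(hsv,(5,170,100),(16,255,255))
k,l,s,c=cv2.connectedComponentsWithStats(m); 
for i in range(1,k):
    if s[i,4]>80: print(s[i],c[i],[onz(ray(w,c[i],st),.092)])
print("proj",proj(w,np.array([.521,-.2675,.092]),st),proj(w,np.array(st["tcp_pos"]),st))
```

```text
link_grip [('w', array([323.2, 266.2]), 0.94)]
link_top []
11.4 tcp [ 0.521  -0.2686  0.0911] q [-0.9254  0.1811 -0.9732 -0.212   0.6483 -0.6872] F [ 0.2926  0.586  -0.4155] gap 0.0859 
 [[-0.6446  0.0185  0.7643]
 [ 0.0155  0.9998 -0.0112]
 [-0.7644  0.0046 -0.6448]]
[ 309  231   32   74 2064] [325.0562 267.6856] [array([ 0.5136, -0.2668,  0.092 ])]
proj [323.7862 269.7706] [321.4854 267.9883]
```

Emit:
jog_arm:
  squeeze: 40
  moves:
    - {"fingers": 0, "slide": [0, 1.5, 0], "angular": [0, 0, 0]}
    - {"fingers": 1, "slide": [0, 1.5, 0], "angular": [0, 0, 0]}
    - {"fingers": 1, "slide": [0, 1.5, 0], "angular": [0, 0, 0]}
    - {"fingers": 1, "slide": [0, 1.5, 0], "angular": [0, 0, 0]}
    - {"fingers": 1, "slide": [0, 1.5, 0], "angular": [0, 0, 0]}
    - {"fingers": 1, "slide": [0, 1.5, 0], "angular": [0, 0, 0]}
    - {"fingers": 1, "slide": [0, 1.5, 0], "angular": [0, 0, 0]}
    - {"fingers": 1, "slide": [0, 1.5, 0], "angular": [0, 0, 0]}
    - {"fingers": 1, "slide": [0, 1.5, 0], "angular": [0, 0, 0]}
    - {"fingers": 1, "slide": [0, 1.5, 0], "angular": [0, 0, 0]}

```text
clock: 12.38
tcp_pos: [0.521, -0.2674, 0.0922]
orientation: [0.422, 0.009, 0.906, -0.003]
wrist_force: [-0.8, -0.2, 1.1]
finger_gap: 0.0151
grip_force: 41.1
```

Emit:
jog_arm:
  moves:
    - {"fingers": 1, "slide": [-15, 0, -12.6], "angular": [0, 0, 0]}
    - {"fingers": 1, "slide": [-30, 0, -25], "angular": [0, 0, 0]}
    - {"fingers": 1, "slide": [-54, 0, -45], "angular": [0, 0, 0]}
    - {"fingers": 1, "slide": [-80, 0, -67], "angular": [0, 0, 0]}
    - {"fingers": 1, "slide": [-105, 0, -88], "angular": [0, 0, 0]}
    - {"fingers": 1, "slide": [-130, 0, -109], "angular": [0, 0, 0]}
    - {"fingers": 1, "slide": [-130, 0, -109], "angular": [0, 0, 0]}
    - {"fingers": 1, "slide": [-130, 0, -109], "angular": [0, 0, 0]}

```text
clock: 13.05
tcp_pos: [0.5218, -0.2688, 0.2644]
orientation: [0.423, 0.009, 0.906, -0.005]
wrist_force: [0.0, 0.0, -1.0]
finger_gap: 0.015
grip_force: 41.0
```

Run:
```python
from scan import *
st,p=look(["link_grip","link_top","link_bar"]); show(st); w=p["w"]
print("tcp proj side/scene",proj(p["d"],st["tcp_pos"]),proj(p["s"],st["tcp_pos"]),proj(p["w"],st["tcp_pos"]+np.array([0,0,.106]),st))
go(st,[.546,-.0215,.261],-12,40)
```

```text
link_grip [('w', array([320., 266.]), 0.83), ('d', array([350. , 177.5]), 0.66), ('s', array([258.8, 164.7]), 0.63)] [ 0.5146 -0.2703  0.2613] [np.float64(3.2), np.float64(3.1), np.float64(2.3)]
link_top [('d', array([347.2, 149.2]), 0.43), ('s', array([258.6, 141.4]), 0.76)] [ 0.5199 -0.2565  0.3735] [np.float64(0.2), np.float64(0.2)]
link_bar [('w', array([321.5, 125.9]), 0.85), ('d', array([347. , 195.7]), 0.47), ('s', array([262.8, 182.7]), 0.62)] [ 0.5231 -0.2666  0.1813] [np.float64(2.3), np.float64(2.0), np.float64(3.6)]
13.05 tcp [ 0.5218 -0.2688  0.2644] q [-0.9233 -0.1187 -0.7183  0.3335  0.6458 -0.6839] F [ 0.0246  0.0348 -0.9774] gap 0.015 
 [[-0.6415  0.02    0.7668]
 [ 0.0118  0.9998 -0.0162]
 [-0.767  -0.0014 -0.6416]]
tcp proj side/scene [347.5235 176.0117] [258.7905 165.1178] [321.0944 467.0596]
-12 40 slide [-10.  247.7  16.7] ang [8.3 0.1 7. ]
```

Emit:
jog_arm:
  moves:
    - {"fingers": 1, "slide": [-2, 30, 0], "angular": [2, 0, 1.5]}
    - {"fingers": 1, "slide": [-4, 65, 3], "angular": [3, 0, 3]}
    - {"fingers": 1, "slide": [-6, 100, 6], "angular": [5, 0, 4]}
    - {"fingers": 1, "slide": [-8, 135, 9], "angular": [6, 0, 5]}
    - {"fingers": 1, "slide": [-10, 170, 12], "angular": [8.3, 0, 7]}
    - {"fingers": 1, "slide": [-10, 205, 15], "angular": [8.3, 0, 7]}
    - {"fingers": 1, "slide": [-10, 235, 17], "angular": [8.3, 0, 7]}
    - {"fingers": 1, "slide": [-10, 248, 17], "angular": [8.3, 0, 7]}
    - {"fingers": 1, "slide": [-10, 248, 17], "angular": [8.3, 0, 7]}
    - {"fingers": 1, "slide": [-10, 248, 17], "angular": [8.3, 0, 7]}

```text
clock: 14.48
tcp_pos: [0.5455, -0.0191, 0.2591]
orientation: [0.42, 0.094, 0.902, -0.042]
wrist_force: [-0.8, -0.1, -0.9]
finger_gap: 0.0148
grip_force: 41.0
```

Run:
```python
from scan import *
st,p=look(["link_top","hook_seat","stand_head","link_grip"]); show(st)
def cr(p,x,y,h,o): return cv2.resize(np.ascontiguousarray(p["color"][y-h:y+h,x-h:x+h,::-1]),(o,o),interpolation=cv2.INTER_CUBIC)
a=proj(p["d"],st["tcp_pos"]+np.array([.05,-.02,.1])).astype(int); b=proj(p["s"],st["tcp_pos"]+np.array([.04,0,.1])).astype(int)
print(a,b,"expected top side/scene",proj(p["d"],st["tcp_pos"]+np.array([0,0,.106])),proj(p["s"],st["tcp_pos"]+np.array([0,0,.106])))
cv2.imwrite("pics/m2.png",np.hstack([cr(p["d"],*a,25,400),cr(p["s"],*b,25,400)]))
```

```text
link_top [('w', array([320.5, 266.6]), 0.65), ('d', array([318.1, 176.6]), 0.47), ('s', array([324.9, 163.1]), 0.72)] [ 0.5288 -0.0287  0.3166] [np.float64(57.0), np.float64(45.4), np.float64(21.6)]
hook_seat [('d', array([291.7, 178.1]), 0.7), ('s', array([456.8, 280. ]), 0.36)] [0.6644 0.3144 0.3789] [np.float64(196.6), np.float64(196.6)]
stand_head [('d', array([296.3, 162.6]), 0.93), ('s', array([313.6, 166.6]), 0.85)] [ 0.6143 -0.0336  0.402 ] [np.float64(5.0), np.float64(5.0)]
link_grip [('w', array([321.3, 268.3]), 0.92), ('d', array([315.9, 207.9]), 0.75), ('s', array([323.2, 184.8]), 0.67)] [ 0.549  -0.0221  0.2589] [np.float64(2.4), np.float64(6.1), np.float64(8.0)]
14.48 tcp [ 0.5455 -0.0191  0.2591] q [-0.1667 -0.2993 -0.9192  0.0805 -0.0287  0.0279] F [-0.8451 -0.1315 -0.9089] gap 0.0148 
 [[-0.6301  0.2051  0.7489]
 [ 0.1343  0.9787 -0.1551]
 [-0.7648  0.0029 -0.6443]]
[304 174] [321 172] expected top side/scene [316.572  176.6178] [325.726  162.8695]
```

View pics/m2.png

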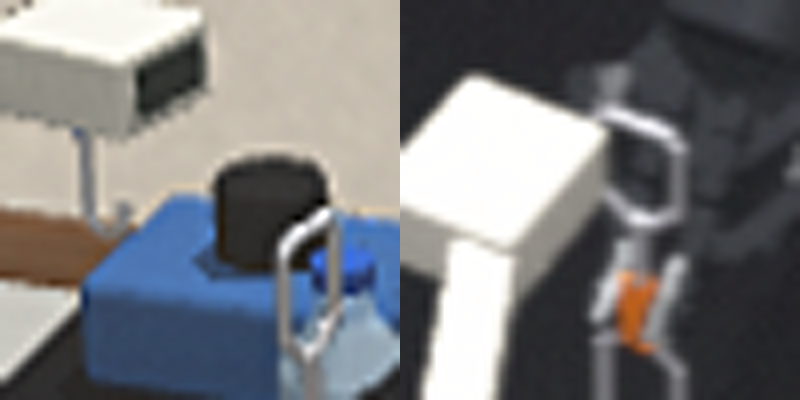

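Run:
```python
from scan import *
import pickle
st,p=pickle.load(open("A.pkl","rb")); d=p["d"]
r=ray(p["w"],(349,234),st); print(tri(r,ray(d,(292.1,175.8))))
for x0 in(.636,.64,.644,.648):
    o,dd=r; P=o+dd*(x0-o[0])/dd[0]; Q=P.copy(); Q[2]=.345; print(P,proj(d,Q))
    ex=np.array([.968,-.25,0])
    print("  tip",proj(p["w"],Q-.009*ex+[0,0,.0105],st),proj(d,Q-.009*ex+[0,0,.0105])," stem+50",proj(p["w"],Q+.009*ex+[0,0,.045],st),proj(d,Q+.009*ex+[0,0,.045]),"head",proj(p["w"],Q-.035*ex+[0,0,.05],st),proj(d,Q-.035*ex+[0,0,.05]))
```

```text
(array([ 0.6415, -0.0459,  0.3461]), [np.float64(1.8), np.float64(1.8)])
[ 0.636  -0.0509  0.3469] [294.2812 175.1786]
  tip [356.285  242.1605] [296.2757 172.7732]  stem+50 [345.5238 272.1452] [291.2314 161.6943] head [379.1087 280.4821] [302.0643 162.8999]
[ 0.64   -0.0479  0.3475] [292.7811 175.3893]
  tip [356.133  241.4734] [294.766  172.9833]  stem+50 [345.536  271.0763] [289.7083 161.8951] head [378.6187 279.2096] [300.5207 163.106 ]
[ 0.644  -0.0449  0.3481] [291.2781 175.6005]
  tip [355.9854 240.8063] [293.2535 173.1938]  stem+50 [345.5477 270.0364] [288.1823 162.0963] head [378.1426 277.974 ] [298.9741 163.3125]
[ 0.648  -0.0419  0.3487] [289.7724 175.8121]
  tip [355.8418 240.1584] [291.7381 173.4047]  stem+50 [345.5589 269.0245] [286.6535 162.2979] head [377.6798 276.7735] [297.4246 163.5194]
```

Run:
```python
from scan import *
st=get_state(); show(st)
for G in([.5455,-.0191,.262],[.594,-.0323,.262],[.6435,-.0455,.262]): go(st,G,-12,40)
```

```text
15.23 tcp [ 0.5455 -0.0203  0.2591] q [-0.1686 -0.2991 -0.9191  0.0803 -0.0293  0.0286] F [-0.6577 -0.0903 -0.39  ] gap 0.0151 
 [[-0.6297  0.2079  0.7485]
 [ 0.1361  0.9781 -0.1571]
 [-0.7648  0.003  -0.6442]]
-12 40 slide [-2.   1.2 -2.1] ang [ 0.1 -0.1 -0.1]
-12 40 slide [-34.4  -1.7  36.3] ang [ 0.1 -0.1 -0.1]
-12 40 slide [-67.3  -4.3  75.4] ang [ 0.1 -0.1 -0.1]
```

Emit:
jog_arm:
  moves:
    - {"fingers": 1, "slide": [-4, 0, -1], "angular": [0, 0, 0]}
    - {"fingers": 1, "slide": [-15, -1, 13], "angular": [0, 0, 0]}
    - {"fingers": 1, "slide": [-25, -2, 25], "angular": [0, 0, 0]}
    - {"fingers": 1, "slide": [-34, -2, 36], "angular": [0, 0, 0]}
    - {"fingers": 1, "slide": [-42, -3, 45], "angular": [0, 0, 0]}
    - {"fingers": 1, "slide": [-49, -3, 54], "angular": [0, 0, 0]}
    - {"fingers": 1, "slide": [-56, -4, 62], "angular": [0, 0, 0]}
    - {"fingers": 1, "slide": [-61, -4, 68], "angular": [0, 0, 0]}
    - {"fingers": 1, "slide": [-65, -4, 72.5], "angular": [0, 0, 0]}
    - {"fingers": 1, "slide": [-67.3, -4.3, 75.4], "angular": [0, 0, 0]}

```text
clock: 16.07
tcp_pos: [0.6441, -0.0456, 0.262]
orientation: [0.42, 0.095, 0.902, -0.043]
wrist_force: [-0.4, -0.3, -1.4]
finger_gap: 0.0151
grip_force: 41.0
```

Run:
```python
from scan import *
st,p=look(["link_top","hook_seat","link_grip"],"d"); show(st)
b=st["tcp_pos"]+np.array([-.001,0,.106]); print("bar",b,proj(p["d"],b), "seat",proj(p["d"],np.array([.6425,-.046,.345])))
save(p["d"],"d5.png",(272,150,322,200),12)
U=Rq(st["orientation"]).inv(); print("down 5",U.apply([0,0,-5]).round(2),"x 1",U.apply([.968,-.25,0]).round(2))
```

```text
link_top [('d', array([295.2, 167.3]), 0.66)]
hook_seat [('d', array([290. , 174.9]), 0.83)]
link_grip [('d', array([282.2, 299.5]), 0.68)]
16.07 tcp [ 0.6441 -0.0456  0.262 ] q [-0.1885 -0.0822 -0.7532  0.0291 -0.014   0.0156] F [-0.403  -0.3413 -1.4309] gap 0.0151 
 [[-0.6297  0.2077  0.7485]
 [ 0.1361  0.9782 -0.157 ]
 [-0.7648  0.003  -0.6443]]
bar [ 0.6431 -0.0456  0.368 ] [291.1533 168.9852] seat [291.8408 175.5225]
down 5 [ 3.82 -0.01  3.22] x 1 [-0.64 -0.04  0.76]
```

View pics/d5.png

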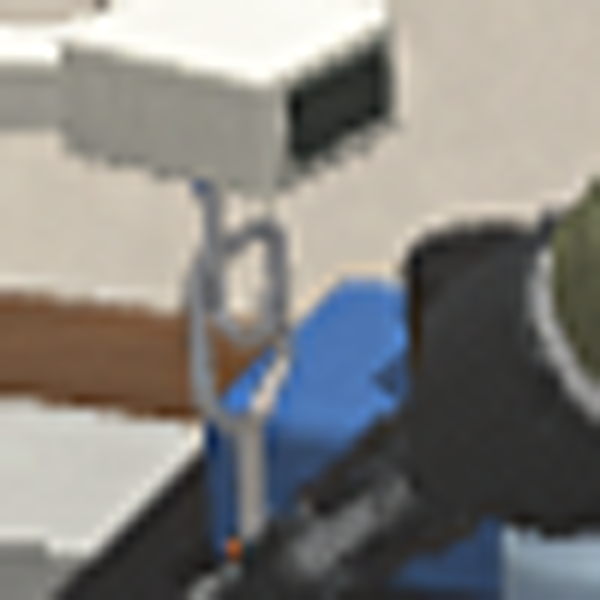

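Emit:
jog_arm:
  moves:
    - {"fingers": 1, "slide": [1.9, 0, 1.6], "angular": [0, 0, 0]}
    - {"fingers": 1, "slide": [3.8, 0, 3.2], "angular": [0, 0, 0]}
    - {"fingers": 1, "slide": [5.3, 0, 4.5], "angular": [0, 0, 0]}
    - {"fingers": 1, "slide": [6.5, 0, 5.5], "angular": [0, 0, 0]}
    - {"fingers": 1, "slide": [7.6, 0, 6.4], "angular": [0, 0, 0]}
    - {"fingers": 1, "slide": [8.4, 0, 7.1], "angular": [0, 0, 0]}

```text
clock: 16.77
tcp_pos: [0.6433, -0.0454, 0.2506]
orientation: [0.419, 0.095, 0.902, -0.043]
wrist_force: [0.3, 0.2, -1.1]
finger_gap: 0.0153
grip_force: 41.0
```

Emit:
jog_arm:
  moves:
    - {"fingers": 1, "slide": [0.8, 0, 0.6], "angular": [0, 0, 0]}
    - {"fingers": 1, "slide": [1.5, 0, 1.3], "angular": [0, 0, 0]}

```text
clock: 16.93
tcp_pos: [0.6435, -0.0454, 0.249]
orientation: [0.42, 0.095, 0.902, -0.043]
wrist_force: [-1.0, -0.3, -0.3]
finger_gap: 0.015
grip_force: 41.0
```

Emit:
jog_arm:
  moves:
    - {"fingers": 1, "slide": [0.8, 0, 0.6], "angular": [0, 0, 0]}
    - {"fingers": 1, "slide": [1.5, 0, 1.3], "angular": [0, 0, 0]}
    - {"fingers": 1, "slide": [2.3, 0, 1.9], "angular": [0, 0, 0]}
    - {"fingers": 1, "slide": [3.1, 0, 2.6], "angular": [0, 0, 0]}

```text
clock: 17.27
tcp_pos: [0.6435, -0.0454, 0.2449]
orientation: [0.42, 0.095, 0.902, -0.043]
wrist_force: [0.6, -0.6, -1.6]
finger_gap: 0.0147
grip_force: 41.0
```

Emit:
jog_arm:
  moves:
    - {"fingers": 1, "slide": [0.8, 0, 0.6], "angular": [0, 0, 0]}
    - {"fingers": 1, "slide": [1.5, 0, 1.3], "angular": [0, 0, 0]}
    - {"fingers": 1, "slide": [2.3, 0, 1.9], "angular": [0, 0, 0]}

```text
clock: 17.52
tcp_pos: [0.6435, -0.0454, 0.2419]
orientation: [0.42, 0.095, 0.902, -0.043]
wrist_force: [0.5, -0.3, -1.1]
finger_gap: 0.0145
grip_force: 41.0
```

Emit:
jog_arm:
  moves:
    - {"fingers": 1, "slide": [0.8, 0, 0.6], "angular": [0, 0, 0]}
    - {"fingers": 1, "slide": [1.5, 0, 1.3], "angular": [0, 0, 0]}
    - {"fingers": 1, "slide": [1.5, 0, 1.3], "angular": [0, 0, 0]}

```text
clock: 17.77
tcp_pos: [0.6433, -0.0454, 0.2396]
orientation: [0.419, 0.095, 0.902, -0.043]
wrist_force: [-1.0, -0.3, -1.0]
finger_gap: 0.0149
grip_force: 41.0
```

Emit:
jog_arm:
  moves:
    - {"fingers": 1, "slide": [0.4, 0, 0.3], "angular": [0, 0, 0]}
    - {"fingers": 1, "slide": [0.8, 0, 0.6], "angular": [0, 0, 0]}
    - {"fingers": 1, "slide": [0.8, 0, 0.6], "angular": [0, 0, 0]}

```text
clock: 18.02
tcp_pos: [0.6436, -0.0454, 0.2392]
orientation: [0.42, 0.095, 0.902, -0.043]
wrist_force: [-0.5, 0.4, -0.5]
finger_gap: 0.0146
grip_force: 41.0
```

Emit:
jog_arm:
  moves:
    - {"fingers": 1, "slide": [0.5, 0, 0.4], "angular": [0, 0, 0]}
    - {"fingers": 1, "slide": [0.8, 0, 0.6], "angular": [0, 0, 0]}
    - {"fingers": 1, "slide": [0.8, 0, 0.6], "angular": [0, 0, 0]}

```text
clock: 18.27
tcp_pos: [0.644, -0.0455, 0.239]
orientation: [0.42, 0.095, 0.901, -0.043]
wrist_force: [-0.1, -0.2, 2.4]
finger_gap: 0.0153
grip_force: 41.3
```

Run:
```python
from scan import *
f=[]
for _ in range(6): read_camera("side"); f.append(get_state()["wrist_force"])
print(np.mean(f,0)); p=None
st,p=look(["link_top","hook_seat"],"d"); show(st)
```

```text
[-0.3661  0.019   2.8629]
link_top [('d', array([291.2, 175.6]), 0.52)]
hook_seat [('d', array([293. , 176.9]), 0.62)]
18.57 tcp [ 0.6439 -0.0455  0.2389] q [-0.1884 -0.0528 -0.7949 -0.0436 -0.0141  0.0158] F [0.2326 0.5367 3.066 ] gap 0.015 
 [[-0.6284  0.2078  0.7496]
 [ 0.1359  0.9782 -0.1573]
 [-0.7659  0.003  -0.6429]]
```

Emit:
jog_arm:
  moves:
    - {"fingers": 1, "slide": [-0.6, 0, -0.5], "angular": [0, 0, 0]}
    - {"fingers": 0.7, "slide": [-0.6, 0, -0.5], "angular": [0, 0, 0]}
    - {"fingers": 0.5, "slide": [-0.6, 0, -0.5], "angular": [0, 0, 0]}
    - {"fingers": 0.3, "slide": [-0.6, 0, -0.5], "angular": [0, 0, 0]}
    - {"fingers": 0, "slide": [-0.6, 0, -0.5], "angular": [0, 0, 0]}
    - {"fingers": 0, "slide": [-0.6, 0, -0.5], "angular": [0, 0, 0]}
    - {"fingers": 0, "slide": [-0.6, 0, -0.5], "angular": [0, 0, 0]}

```text
clock: 19.3
tcp_pos: [0.6432, -0.0454, 0.2384]
orientation: [0.419, 0.095, 0.902, -0.043]
wrist_force: [0.2, -0.1, -1.0]
finger_gap: 0.0838
grip_force: 0.0
```

Run:
```python
from scan import *
st,p=look(["link_top","hook_seat","link_grip","link_bar"]); show(st)
print(tip_of("weight_mid",p["s"])[:1],tip_of("weight_mid",p["d"])[:1])
```

```text
link_top [('d', array([291.1, 175.6]), 0.52), ('s', array([311.1, 185.1]), 0.68)] [ 0.639  -0.036   0.3508] [np.float64(1.7), np.float64(1.7)]
hook_seat [('d', array([293.6, 176.9]), 0.67)]
link_grip [('w', array([315.3, 265.2]), 0.96), ('d', array([293.3, 203.3]), 0.55), ('s', array([309. , 208.1]), 0.61)] [ 0.6415 -0.0471  0.2408] [np.float64(3.7), np.float64(3.5), np.float64(3.0)]
link_bar [('w', array([314.6, 127.2]), 0.83), ('d', array([296.9, 256.8]), 0.73), ('s', array([414.3, 258.4]), 0.68)] [0.6008 0.131  0.1588] [np.float64(171.3), np.float64(38.5), np.float64(188.6)]
19.3 tcp [ 0.6432 -0.0454  0.2384] q [-0.1884 -0.0533 -0.7946 -0.0405 -0.0142  0.0157] F [ 0.2235 -0.1173 -1.0344] gap 0.0838 
 [[-0.6302  0.2078  0.7481]
 [ 0.1362  0.9782 -0.157 ]
 [-0.7644  0.0029 -0.6448]]
[{'point': [310.3, 184.8], 'p': 0.6}] [{'point': [283.6, 310.5], 'p': 0.49}]
```

Emit:
jog_arm:
  moves:
    - {"fingers": 0, "slide": [0, 0, -10], "angular": [0, 0, 0]}
    - {"fingers": 0, "slide": [0, 0, -25], "angular": [0, 0, 0]}
    - {"fingers": 0, "slide": [0, 0, -45], "angular": [0, 0, 0]}
    - {"fingers": 0, "slide": [0, 0, -70], "angular": [0, 0, 0]}
    - {"fingers": 0, "slide": [0, 0, -95], "angular": [0, 0, 0]}
    - {"fingers": 0, "slide": [0, 0, -120], "angular": [0, 0, 0]}
    - {"fingers": 0, "slide": [0, 0, -120], "angular": [0, 0, 0]}

```text
clock: 20.73
tcp_pos: [0.5522, -0.0259, 0.3207]
orientation: [0.422, 0.095, 0.9, -0.043]
wrist_force: [0.0, 0.6, -0.0]
finger_gap: 0.0856
grip_force: 0.0
```

Run:
```python
from scan import *
import pickle
st,p=look(["link_top","link_grip","link_bar","hook_seat"],"dw"); show(st); pickle.dump((st,p),open("L.pkl","wb"))
for n,z in(("link_grip",.239),("link_bar",.156),("link_top",.345)):
    r=tip_of(n,p["w"]); 
    if r: print(n,onz(ray(p["w"],r[0]["point"],st),z))
W=np.array([.566,.229,.039]); V=W-.13*ori(-30,35)[:,2]+[0,0,.04]; print(V,[s.round(2).tolist() for s in ik(V,-30,35,0,off=0)])
go(st,V,-30,35,False)
```

```text
link_top [('w', array([318.3, 313. ]), 0.93), ('d', array([293.2, 176.7]), 0.55)] [ 0.6371 -0.0453  0.3432] [np.float64(1.3), np.float64(1.3)]
link_grip [('w', array([315.6, 188.7]), 0.94), ('d', array([291.8, 203.7]), 0.52)] [ 0.6528 -0.0519  0.2365] [np.float64(0.4), np.float64(0.4)]
link_bar [('w', array([588.7,  39.9]), 0.7), ('d', array([295.7, 225.7]), 0.76)] [0.5284 0.13   0.2487] [np.float64(36.5), np.float64(36.5)]
hook_seat [('w', array([319.9, 310.3]), 0.73), ('d', array([292.3, 177.1]), 0.56)] [ 0.6403 -0.0449  0.3413] [np.float64(1.1), np.float64(1.1)]
20.73 tcp [ 0.5522 -0.0259  0.3207] q [-0.1825 -0.3468 -0.7895  0.2515 -0.0181  0.0192] F [ 0.0467  0.6011 -0.0221] gap 0.0856 
 [[-0.6253  0.2072  0.7524]
 [ 0.1349  0.9783 -0.1573]
 [-0.7687  0.0031 -0.6396]]
link_grip [ 0.646  -0.0503  0.239 ]
link_bar [0.5592 0.208  0.156 ]
link_top [ 0.6864 -0.0568  0.345 ]
[0.4738 0.2822 0.1536] [[0.81, 0.25, -0.63, 0.36, -0.92, -1.96]]
-30 35 slide [219.1 284.7  -0.6] ang [   7.    21.3 -167.7]
```

Emit:
jog_arm:
  moves:
    - {"fingers": 0, "slide": [0, 20, -10], "angular": [0, 0, -7]}
    - {"fingers": 0, "slide": [0, 50, -20], "angular": [0, 0, -14]}
    - {"fingers": 0, "slide": [0, 80, -20], "angular": [0, 0, -21]}
    - {"fingers": 0, "slide": [0, 110, -20], "angular": [0, 0, -28]}
    - {"fingers": 0, "slide": [0, 140, -20], "angular": [0, 0, -35]}
    - {"fingers": 0, "slide": [0, 170, -20], "angular": [0, 0, -42]}
    - {"fingers": 0, "slide": [0, 200, -20], "angular": [0, 0, -49]}
    - {"fingers": 0, "slide": [0, 220, -20], "angular": [0, 0, -56]}
    - {"fingers": 0, "slide": [0, 240, -20], "angular": [0, 0, -63]}
    - {"fingers": 0, "slide": [0, 240, -20], "angular": [0, 0, -70]}

```text
clock: 22.22
tcp_pos: [0.5894, 0.2149, 0.3296]
orientation: [0.319, -0.443, 0.791, -0.276]
wrist_force: [0.4, 0.2, 0.9]
finger_gap: 0.0855
grip_force: 0.0
```

Run:
```python
from scan import *
st=get_state(); show(st); go(st,[.4738,.2822,.1536],-30,35,False)
```

```text
22.22 tcp [0.5894 0.2149 0.3296] q [ 0.4308 -0.0801 -0.5416  0.346  -0.4697 -0.7809] F [0.416  0.2469 0.9199] gap 0.0855 
 [[-0.4043 -0.5248  0.7491]
 [-0.8767  0.4558 -0.1538]
 [-0.2608 -0.7189 -0.6443]]
-30 35 slide [ 33.6 217.9  16.4] ang [ -4.8  16.8 -98. ]
```

Emit:
jog_arm:
  moves:
    - {"fingers": 0, "slide": [4, 25, 2], "angular": [-0.3, 1.2, -7]}
    - {"fingers": 0, "slide": [8, 50, 4], "angular": [-0.7, 2.4, -14]}
    - {"fingers": 0, "slide": [12, 75, 6], "angular": [-1, 3.6, -21]}
    - {"fingers": 0, "slide": [16, 100, 8], "angular": [-1.4, 4.8, -28]}
    - {"fingers": 0, "slide": [20, 125, 10], "angular": [-1.7, 6, -35]}
    - {"fingers": 0, "slide": [24, 150, 12], "angular": [-2, 7.2, -42]}
    - {"fingers": 0, "slide": [28, 175, 14], "angular": [-2.4, 8.4, -49]}
    - {"fingers": 0, "slide": [31, 200, 15], "angular": [-2.7, 9.6, -56]}
    - {"fingers": 0, "slide": [34, 218, 16], "angular": [-3, 10.8, -63]}
    - {"fingers": 0, "slide": [34, 218, 16], "angular": [-3.4, 12, -70]}

```text
clock: 23.05
tcp_pos: [0.4702, 0.2798, 0.1499]
orientation: [-0.008, 0.796, -0.429, 0.427]
wrist_force: [-0.7, 0.5, 0.4]
finger_gap: 0.0855
grip_force: 0.0
```

Run:
```python
from scan import *
st=get_state(); show(st); go(st,[.4738,.2822,.1536],-30,35,False)
```

```text
23.05 tcp [0.4702 0.2798 0.1499] q [ 0.7812  0.2037 -0.6621  0.3461 -0.825  -1.5304] F [-0.6977  0.4888  0.389 ] gap 0.0855 
 [[ 0.2675 -0.6761  0.6865]
 [-0.6896 -0.6319 -0.3537]
 [ 0.673  -0.3788 -0.6353]]
-30 35 slide [ 1.8 -5.4 -0.7] ang [ -1.    4.9 -27.7]
```

Emit:
jog_arm:
  moves:
    - {"fingers": 0, "slide": [2, -5, -1], "angular": [-1, 4.9, -27.7]}
    - {"fingers": 0, "slide": [2, -5, -1], "angular": [-1, 4.9, -27.7]}
    - {"fingers": 0, "slide": [2, -5, -1], "angular": [-1, 4.9, -27.7]}
    - {"fingers": 0, "slide": [2, -5, -1], "angular": [-1, 4.9, -27.7]}
    - {"fingers": 0, "slide": [2, -5, -1], "angular": [-1, 4.9, -27.7]}

```text
clock: 23.47
tcp_pos: [0.476, 0.2825, 0.1569]
orientation: [0.117, 0.855, -0.233, 0.447]
wrist_force: [-0.5, -0.0, 1.1]
finger_gap: 0.0854
grip_force: 0.0
```

Run:
```python
from scan import *
import pickle
st,p=look(["weight_mid","weight_head","weight_foot","brass_weight"]); show(st); w=p["w"]; pickle.dump((st,p),open("W.pkl","wb"))
for n,z in(("weight_mid",.039),("weight_head",.068),("weight_foot",.004)):
    r=tip_of(n,w)
    if r: print(n,onz(ray(w,r[0]["point"],st),z))
c=proj(w,np.array([.566,.229,.08]),st).astype(int); x0,y0=max(c[0]-100,0),max(c[1]-75,0); print(c,x0,y0)
save(w,"wW.png",(x0,y0,x0+200,y0+150),4)
```

```text
weight_mid [('w', array([317.2, 215.3]), 0.57), ('d', array([280.8, 310.7]), 0.71), ('s', array([389.5, 249.6]), 0.55)] [0.5743 0.2284 0.0322] [np.float64(2.2), np.float64(3.6), np.float64(5.6)]
weight_head [('w', array([312.7, 194.4]), 0.56), ('d', array([280.7, 300.6]), 0.67)] [0.5702 0.2367 0.0768] [np.float64(0.7), np.float64(0.7)]
weight_foot [('w', array([314.8, 231.5]), 0.59), ('d', array([297.5, 258.1]), 0.72), ('s', array([389.6, 251.7]), 0.74)] [0.5634 0.2126 0.1138] [np.float64(60.2), np.float64(87.5), np.float64(62.3)]
brass_weight [('w', array([249.6, 273.3]), 0.73), ('d', array([272.3, 338.2]), 0.55), ('s', array([310.1, 224.2]), 0.6)] [0.5793 0.1703 0.0061] [np.float64(148.7), np.float64(114.3), np.float64(249.6)]
23.47 tcp [0.476  0.2825 0.1569] q [ 0.8109  0.2495 -0.6308  0.3644 -0.9224 -1.9626] F [-0.4998 -0.0392  1.0903] gap 0.0854 
 [[ 0.4912 -0.5031  0.7111]
 [-0.2933 -0.8642 -0.4088]
 [ 0.8202 -0.0078 -0.572 ]]
weight_mid [0.571  0.2325 0.039 ]
weight_head [0.5768 0.2335 0.068 ]
weight_foot [0.5737 0.2347 0.004 ]
[322 192] 222 117
```

View pics/wW.png

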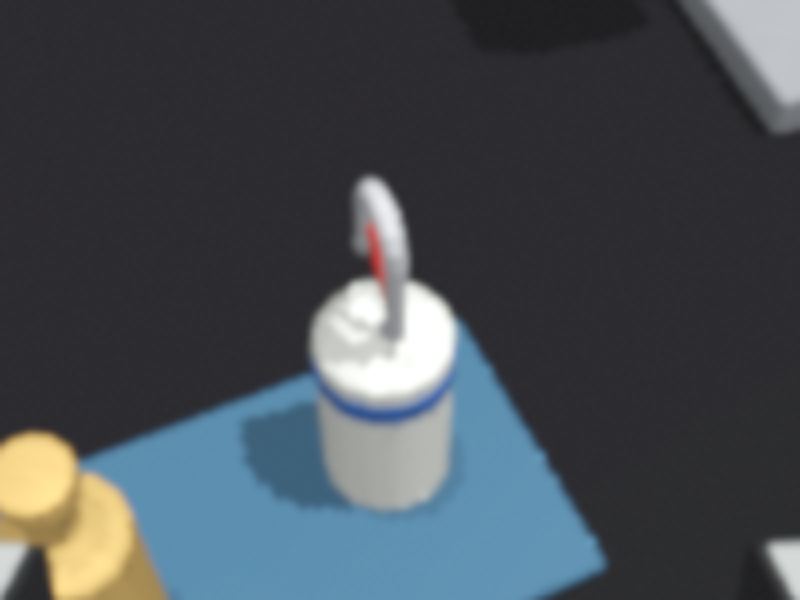

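Run:
```python
from scan import *
import pickle
st,p=pickle.load(open("W.pkl","rb")); w=p["w"]; c=lambda u,v:np.array([222+u/4,117+v/4])
a=np.linspace(0,2*np.pi,73)
def circ(x,y,z): 
    return np.array([proj(w,np.array([x+.017*np.cos(t),y+.017*np.sin(t),z]),st) for t in a])
def f(k):
    T=circ(k[0],k[1],.068); B=circ(k[0],k[1],.004)
    return [T[:,0].min()-c(311,0)[0],T[:,0].max()-c(458,0)[0],T[:,1].min()-c(0,280)[1],T[:,1].max()-c(0,400)[1],B[:,1].max()-c(0,509)[1],B[:,0].min()-c(322,0)[0],B[:,0].max()-c(450,0)[0]]
r=least_squares(f,[.57,.232]); cx,cy=r.x; print("centre",r.x,np.round(r.fun,1))
obs=[c(395,328),c(403,262),c(371,181),c(361,250)]
def g(k,dx=0):
    s,ph,tx=k; e=np.array([np.cos(ph),np.sin(ph),0]); P=lambda x,z:proj(w,np.array([cx,cy,.039])+e*x+[0,0,z],st)
    loop=np.array([P(9*np.cos(t)/1000*1.0,s+(-.0035+.009*np.sin(t))) for t in np.linspace(0,np.pi,40)])
    top=loop[loop[:,1].argmin()]; rt=P(-.009,s-.004)
    return np.r_[P(-.009,.029)-obs[0],(rt-obs[1])[0],(top-[0,2.5*.6])-obs[2],P(tx,s-.023)-obs[3]]
for ph0 in(0,.4,-.3):
    r=least_squares(g,[.07,ph0,.0105],bounds=([.058,-2,.009],[.083,2,.0116])); print(r.x[0],np.degrees(r.x[1]),r.x[2],np.round(r.fun,1),r.cost)
r=tip_of("brass_weight",w); print("brass",[ (x["point"],onz(ray(w,x["point"],st),.004),x["p"]) for x in r[:2]],"knob",onz(ray(w,c(35,480),st),.08))
```

```text
centre [0.569  0.2324] [-0.3 -0.1 -1.7 -1.6  3.5  0.7 -0.2]
0.06965215145713084 -0.5055980262726055 0.010674792911447725 [ 2.   7.9 -0.1 -1.4 -0.3 -0.5  0.4] 34.048618797169816
0.0696521952450733 -0.5053372077476144 0.010674740433175485 [ 2.   7.9 -0.1 -1.4 -0.3 -0.5  0.4] 34.04861880389554
0.06965201788384233 -0.5063815481630654 0.01067495510655227 [ 2.   7.9 -0.1 -1.4 -0.3 -0.5  0.4] 34.04861880644098
brass [([249.6, 273.3], array([0.5637, 0.3182, 0.004 ]), 0.73)] knob [0.5652 0.3178 0.08  ]
```

Run:
```python
from scan import *
import pickle
st,p=pickle.load(open("W.pkl","rb")); w=p["w"]; c=lambda u,v:np.array([222+u/4,117+v/4]); cx,cy=.569,.2324
def P(ph,x,z): return proj(w,np.array([cx+np.cos(ph)*x,cy+np.sin(ph)*x,.039+z]),st)
print("axis at head",(P(0,0,.029)-[222,117])*4)
for s in(.062,.066,.070,.074,.078):
  for d in(-10,0,10,20,30):
    ph=np.radians(d); q=[(P(ph,x,s+z)-[222,117])*4 for x,z in((-.009,-.026),(-.009,-.005),(0,.0055),(.0095,-.005),(.0105,-.023))]
    print(s,d,*[np.round(v).astype(int) for v in q])
```

```text
axis at head [383.5441 331.1983]
0.062 -10 [397 344] [396 286] [381 222] [367 222] [367 271]
0.062 0 [403 341] [403 283] [381 222] [360 225] [360 273]
0.062 10 [409 338] [409 280] [381 222] [353 228] [353 277]
0.062 20 [414 334] [414 276] [381 222] [348 233] [347 282]
0.062 30 [418 329] [419 271] [381 222] [343 237] [343 287]
0.066 -10 [397 333] [396 274] [380 209] [366 210] [367 260]
0.066 0 [403 331] [403 271] [380 209] [359 213] [359 262]
0.066 10 [409 328] [409 268] [380 209] [353 216] [353 266]
0.066 20 [414 323] [415 264] [380 209] [347 220] [347 271]
0.066 30 [418 319] [419 259] [380 209] [342 225] [342 276]
0.07 -10 [397 323] [396 262] [380 196] [366 198] [366 248]
0.07 0 [403 320] [403 259] [380 196] [359 200] [359 251]
0.07 10 [409 317] [409 256] [380 196] [352 204] [352 255]
0.07 20 [414 313] [415 252] [380 196] [346 208] [346 259]
0.07 30 [418 308] [419 247] [380 196] [342 213] [341 265]
0.074 -10 [397 312] [396 249] [380 183] [365 185] [366 237]
0.074 0 [403 309] [403 247] [380 183] [358 188] [358 240]
0.074 10 [409 306] [409 243] [380 183] [351 191] [351 243]
0.074 20 [414 302] [415 239] [380 183] [346 195] [345 248]
0.074 30 [418 297] [419 234] [380 183] [341 200] [340 253]
0.078 -10 [396 300] [396 237] [379 169] [365 172] [365 225]
0.078 0 [403 298] [403 234] [379 169] [357 175] [358 228]
0.078 10 [409 294] [409 230] [379 169] [351 178] [351 232]
0.078 20 [414 290] [415 226] [379 169] [345 182] [345 236]
0.078 30 [419 285] [419 221] [379 169] [340 187] [340 242]
```

```bash
cat > jp.py <<'E'
from scan import *
def rel(p0,M0,p1,M1): return np.round(1000*M0.T@(p1-p0),0),np.degrees(R.from_matrix(M0.T@M1).as_rotvec()).round(1)
def path(q0,q1,n):
    prev=FK(q0)
    for i in range(1,n+1):
        c=FK(q0+(q1-q0)*i/n); s,a=rel(*prev,*c); print(i,"slide",s,"ang",a,np.linalg.norm(a).round(0),"->",c[0].round(3)); prev=c
E
python3 - <<'E'
from jp import *
q0=get_state()["joint_pos"]
W=np.array([.569,.2324,.039])
V=W-.10*ori(45,35)[:,2]+[-.02,-.02,.09]; s=ik(V,45,35,0,off=0,flip=True); print(V,[x.round(2).tolist() for x in s])
for b in(0,90): print([x.round(2).tolist() for x in ik(W,45,35,b,off=0,flip=True)])
for z in(.085,.12): print([x.round(2).tolist() for x in ik([.643,-.0465,z],30,35,0,off=0,flip=True)])
path(q0,s[0],4)
E
```

```text
[0.4911 0.1545 0.1864] [[-0.29, -0.14, -1.01, 0.1, 0.8, -0.82]]
[]
[]
[[-0.53, 0.34, -0.84, -0.22, 0.79, -0.79]]
[[-0.53, 0.26, -0.81, -0.11, 0.79, -0.79]]
1 slide [-23.  44.  65.] ang [ -1.9 -20.3  30. ] 36.0 -> [0.489 0.224 0.101]
2 slide [17. 19. 19.] ang [ -0.9 -18.2  31.2] 36.0 -> [0.491 0.196 0.088]
3 slide [ 17. -15. -28.] ang [  0.2 -18.3  29.4] 35.0 -> [0.494 0.178 0.119]
4 slide [-14. -29. -64.] ang [ -0.6 -19.5  25.2] 32.0 -> [0.491 0.154 0.186]
```

Run:
```python
from jp import *
q0=get_state()["joint_pos"]; W=np.array([.569,.2324,.039])
for h in(50,55,60,65):
  for p in(30,35):
    o=[]
    for b in(0,40,80):
        x=ik(W,h,p,b,off=0,flip=True,n=12); o.append(x[0].round(2).tolist() if x else None)
    print(h,p,o,np.round([min(u) for u in zip(clear(h,p,0,70),clear(h,p,0,75))],0))
```

```text
50 30 [None, None, None] [24. 16.]
50 35 [[-0.07, 0.41, -1.01, -0.55, 0.72, -0.67], None, None] [18. 10.]
55 30 [[-0.12, 0.47, -1.0, -0.58, 0.87, -0.76], [-0.2, 0.38, -1.02, -0.44, 0.92, -0.86], [-0.28, 0.3, -1.02, -0.25, 0.96, -0.98]] [25. 15.]
55 35 [[-0.1, 0.41, -0.95, -0.4, 0.79, -0.79], [-0.17, 0.32, -0.96, -0.27, 0.83, -0.88], [-0.24, 0.24, -0.96, -0.1, 0.87, -0.98]] [19.  9.]
60 30 [[-0.15, 0.47, -0.93, -0.39, 0.94, -0.9], [-0.22, 0.4, -0.93, -0.22, 0.97, -1.02], [-0.3, 0.33, -0.91, -0.03, 1.01, -1.15]] [25. 14.]
60 35 [[-0.12, 0.42, -0.88, -0.24, 0.85, -0.93], [-0.19, 0.34, -0.88, -0.09, 0.88, -1.02], [-0.26, 0.28, -0.87, 0.08, 0.91, -1.14]] [19.  8.]
65 30 [[-0.16, 0.48, -0.84, -0.18, 0.99, -1.06], [-0.24, 0.42, -0.82, -0.0, 1.01, -1.19], [-0.32, 0.37, -0.79, 0.2, 1.03, -1.33]] [26. 14.]
65 35 [[-0.13, 0.44, -0.8, -0.07, 0.9, -1.07], [-0.2, 0.38, -0.79, 0.09, 0.92, -1.18], [-0.28, 0.32, -0.76, 0.26, 0.94, -1.3]] [20.  7.]
```

Run:
```python
from jp import *
q0=get_state()["joint_pos"]; W=np.array([.569,.2324,.039])
V=W-.10*ori(60,33)[:,2]+[-.0,-.0,.08]; s=ik(V,60,33,0,off=0,flip=True,n=12); print(V,s[0].round(2))
U=ik([.476,.25,.30],-30,35,0,off=0,n=20); print([u.round(2).tolist() for u in U])
for u in U[:1]:
    c=FK(u); print(rel(*FK(q0),*c)); path(u,s[0],3)
path(q0,s[0],4)
```

```text
[0.5271 0.1598 0.1735] [-0.32  0.11 -0.78  0.38  0.96 -1.21]
[[0.76, 0.03, -0.49, 0.67, -0.9, -2.04]]
(array([126.,  26., -68.]), array([-0.1, -0.1, -0.7]))
1 slide [-96.  27. 111.] ang [ -2.3 -30.6  30.8] 43.0 -> [0.494 0.209 0.158]
2 slide [ 0. 11. 44.] ang [  0.6 -28.7  35.3] 45.0 -> [0.503 0.197 0.115]
3 slide [ 17. -42. -58.] ang [  4.2 -30.9  32.3] 45.0 -> [0.527 0.16  0.173]
1 slide [-43.  37.  75.] ang [ -3.3 -23.8  22.3] 33.0 -> [0.49  0.232 0.079]
2 slide [ 4. 17. 28.] ang [ -1.3 -22.2  25.7] 34.0 -> [0.492 0.212 0.053]
3 slide [ 16. -19. -29.] ang [  1.8 -22.2  25.7] 34.0 -> [0.505 0.198 0.087]
4 slide [-11. -47. -84.] ang [  3.9 -24.   22.4] 33.0 -> [0.527 0.16  0.173]
```

Run:
```python
from jp import *
st=get_state(); q0=st["joint_pos"]
u=np.array([.76,.03,-.49,.67,-.9,-2.04]); v=np.array([-.32,.11,-.78,.38,.96,-1.21])
prev=FK(q0)
for i,P in((1,[.478,.23,.29]),(2,[.49,.19,.27]),(3,[.522,.152,.19])):
    M=ori(60,33)@np.diag([-1,-1,1]) if i==3 else FK(u+(v-u)*i/3)[1]; c=(np.array(P),M); print(rel(*prev,*c)); prev=c
```

```text
(array([125.,  43., -53.]), array([ -2.8, -30.8,  30.3]))
(array([32., 18., 28.]), array([  0.6, -28.6,  35.2]))
(array([65., -9., 68.]), array([  4.2, -31. ,  32.2]))
```

Emit:
jog_arm:
  moves:
    - {"fingers": 0, "slide": [35, 12, -15], "angular": [0, -5, 5]}
    - {"fingers": 0, "slide": [68, 24, -29], "angular": [-1, -10, 10]}
    - {"fingers": 0, "slide": [100, 35, -42], "angular": [-1.4, -15, 15]}
    - {"fingers": 0, "slide": [125, 43, -53], "angular": [-2, -20, 20]}
    - {"fingers": 0, "slide": [125, 43, -53], "angular": [-2.4, -25, 25]}
    - {"fingers": 0, "slide": [125, 43, -53], "angular": [-2.8, -30.8, 30.3]}
    - {"fingers": 0, "slide": [125, 43, -53], "angular": [-2.8, -30.8, 30.3]}
    - {"fingers": 0, "slide": [125, 43, -53], "angular": [-2.8, -30.8, 30.3]}

```text
clock: 25.08
tcp_pos: [0.4787, 0.2283, 0.2908]
orientation: [-0.049, 0.848, -0.48, 0.217]
wrist_force: [-0.4, -0.2, -0.5]
finger_gap: 0.0853
grip_force: 0.0
```

Emit:
jog_arm:
  moves:
    - {"fingers": 0, "slide": [5, 3, 5], "angular": [0, -4.8, 6]}
    - {"fingers": 0, "slide": [10, 6, 9], "angular": [0, -9.5, 11.7]}
    - {"fingers": 0, "slide": [16, 9, 14], "angular": [0.3, -14, 17.5]}
    - {"fingers": 0, "slide": [21, 12, 19], "angular": [0.4, -19, 23.4]}
    - {"fingers": 0, "slide": [27, 15, 23], "angular": [0.5, -24, 29]}
    - {"fingers": 0, "slide": [32, 18, 28], "angular": [0.6, -28.6, 35.2]}
    - {"fingers": 0, "slide": [32, 18, 28], "angular": [0.6, -28.6, 35.2]}
    - {"fingers": 0, "slide": [32, 18, 28], "angular": [0.6, -28.6, 35.2]}

```text
clock: 25.75
tcp_pos: [0.4882, 0.1886, 0.2669]
orientation: [-0.229, 0.692, -0.685, -0.02]
wrist_force: [0.2, 0.0, -1.1]
finger_gap: 0.0853
grip_force: 0.0
```

Run:
```python
from jp import *
st=get_state(); show(st); go(st,[.522,.152,.19],60,33)
```

```text
25.75 tcp [0.4882 0.1886 0.2669] q [ 0.0228 -0.0758 -0.4328  0.897   0.3434 -1.5026] F [ 0.1579  0.0308 -1.0538] gap 0.0853 
 [[ 0.0613 -0.9564  0.2856]
 [-0.9383  0.0423  0.3433]
 [-0.3404 -0.289  -0.8947]]
60 33 slide [ 62.6 -11.6  65.9] ang [  4.4 -31.2  32. ]
```

Emit:
jog_arm:
  moves:
    - {"fingers": 0, "slide": [10, -2, 11], "angular": [0.7, -5, 5.3]}
    - {"fingers": 0, "slide": [21, -4, 22], "angular": [1.5, -10.4, 10.7]}
    - {"fingers": 0, "slide": [31, -6, 33], "angular": [2.2, -15.6, 16]}
    - {"fingers": 0, "slide": [42, -8, 44], "angular": [2.9, -20.8, 21.3]}
    - {"fingers": 0, "slide": [52, -10, 55], "angular": [3.7, -26, 26.7]}
    - {"fingers": 0, "slide": [63, -12, 66], "angular": [4.4, -31.2, 32]}
    - {"fingers": 0, "slide": [63, -12, 66], "angular": [4.4, -31.2, 32]}
    - {"fingers": 0, "slide": [63, -12, 66], "angular": [4.4, -31.2, 32]}

```text
clock: 26.42
tcp_pos: [0.522, 0.1537, 0.1899]
orientation: [0.413, -0.439, 0.761, 0.24]
wrist_force: [-0.7, 0.4, -0.1]
finger_gap: 0.0854
grip_force: 0.0
```

Run:
```python
from jp import *
import pickle
st,p=look(["weight_mid","weight_head","weight_foot"],"w"); show(st); w=p["w"]; pickle.dump((st,p),open("W2.pkl","wb"))
for n,z in(("weight_mid",.039),("weight_head",.068),("weight_foot",.004)):
    r=tip_of(n,w)
    if r: print(n,onz(ray(w,r[0]["point"],st),z))
W=np.array([.569,.2324,.039])
for z in(.004,.039,.068): print("exp",proj(w,np.r_[W[:2],z],st))
# blue band & red gate blobs
hsv=cv2.cvtColor(w["color"],cv2.COLOR_RGB2HSV)
for nm,lo,hi in(("blue",(105,150,60),(125,255,255)),("red",(0,150,80),(6,255,255)),("red2",(174,150,80),(180,255,255))):
    k,l,s,c=cv2.connectedComponentsWithStats(cv2.inRange(hsv,lo,hi)); print(nm,[(s[i].tolist(),c[i].round(1).tolist()) for i in range(1,k) if s[i,4]>6])
for b in(60,0): go(st,W-b/1000*ori(60,33)[:,2],60,33)
```

```text
weight_mid [('w', array([315.2, 104.1]), 0.91)]
weight_head [('w', array([313.2, 125. ]), 0.76)]
weight_foot [('w', array([315.7,  72.6]), 0.93)]
26.42 tcp [0.522  0.1537 0.1899] q [-0.3392  0.0855 -0.7526  0.4605  0.9707 -1.2427] F [-0.6573  0.4174 -0.1481] gap 0.0854 
 [[-0.2725 -0.8667  0.4178]
 [-0.4707  0.4988  0.7278]
 [-0.8391  0.0017 -0.5439]]
weight_mid [0.5762 0.236  0.039 ]
weight_head [0.571  0.2242 0.068 ]
weight_foot [0.5742 0.2331 0.004 ]
exp [319.8897  70.6515]
exp [319.9059 100.4082]
exp [319.9259 128.0928]
blue [([297, 102, 38, 10, 138], [315.7, 105.4]), ([596, 219, 44, 53, 1996], [618.5, 245.5]), ([590, 299, 50, 15, 402], [615.7, 306.2])]
red [([312, 137, 10, 18, 71], [317.2, 144.9])]
red2 []
60 33 slide [76.8 -1.6 99. ] ang [ 0.1  0.  -0. ]
60 33 slide [ 76.8  -1.7 159. ] ang [ 0.1  0.  -0. ]
```

Run:
```python
from jp import *
import pickle
W=np.array([.572,.2306,.039])
out=[]
for f in("W.pkl","W2.pkl"):
    st,p=pickle.load(open(f,"rb")); w=p["w"]; hsv=cv2.cvtColor(w["color"],cv2.COLOR_RGB2HSV)
    c=proj(w,W+[0,0,.05],st).astype(int); m=cv2.inRange(hsv,(0,120,60),(7,255,255))|cv2.inRange(hsv,(173,120,60),(180,255,255))
    y,x=np.nonzero(m[c[1]-60:c[1]+60,c[0]-40:c[0]+40]); x=x+c[0]-40;y=y+c[1]-60
    print(f,"red n",len(x),"x",x.min(),x.max(),"y",y.min(),y.max()," end pts",(x[y<y.min()+3].mean(),y.min()),(x[y>y.max()-3].mean(),y.max()))
    for s in(.066,.070,.074,.078):
      for ph in(-10,0,10,20):
        e=np.array([np.cos(np.radians(ph)),np.sin(np.radians(ph)),0]); q=[proj(w,W+e*a+[0,0,s+b],st).round(0).astype(int).tolist() for a,b in((-.009,-.026),(.009,-.008),(0,.008),(.0105,-.023))]; print(s,ph,q)
    if f=="W2.pkl":
        g=cv2.cvtColor(w["color"],cv2.COLOR_RGB2GRAY)
        # hook silhouette: print coarse map
        for r in range(118,186,2): print(r,''.join('#' if v>110 else '+' if v>70 else '.' for v in g[r,292:342]),''.join('R' if v else '.' for v in m[r,305:330]))
for z in(.012,): pass
```

```text
W.pkl red n 21 x 314 316 y 175 185  end pts (np.float64(314.6666666666667), np.int64(175)) (np.float64(315.2857142857143), np.int64(185))
0.066 -10 [[321, 197], [314, 169], [317, 164], [314, 179]]
0.066 0 [[323, 196], [312, 170], [317, 164], [312, 180]]
0.066 10 [[324, 196], [311, 171], [317, 164], [310, 180]]
0.066 20 [[326, 195], [310, 172], [317, 164], [309, 182]]
0.07 -10 [[321, 194], [314, 166], [317, 161], [314, 176]]
0.07 0 [[323, 194], [312, 167], [317, 161], [312, 177]]
0.07 10 [[324, 193], [311, 168], [317, 161], [310, 178]]
0.07 20 [[326, 192], [309, 169], [317, 161], [309, 179]]
0.074 -10 [[321, 192], [314, 163], [317, 157], [314, 173]]
0.074 0 [[323, 191], [312, 164], [317, 157], [312, 174]]
0.074 10 [[324, 190], [311, 164], [317, 157], [310, 175]]
0.074 20 [[326, 189], [309, 165], [317, 157], [309, 176]]
0.078 -10 [[321, 189], [314, 160], [317, 154], [313, 170]]
0.078 0 [[323, 188], [312, 160], [317, 154], [312, 171]]
0.078 10 [[324, 187], [310, 161], [317, 154], [310, 172]]
0.078 20 [[326, 186], [309, 162], [317, 154], [308, 173]]
W2.pkl red n 101 x 310 321 y 136 157  
[... 3069 characters left out ...]
###########+.............. .........................
170 #################################+................ .........................
172 ################################+++++##+++........ .........................
174 ##########################################++++.... .........................
176 #############################################++++. .........................
178 #########################################+++####++ .........................
180 #########################################++++++++# .........................
182 #########################################+++++++++ .........................
184 ..............+++++######################+++++++++ .........................
```

Emit:
jog_arm:
  moves:
    - {"fingers": 0, "slide": [25, -2, 25], "angular": [0, 0, 0]}
    - {"fingers": 0, "slide": [50, -4, 45], "angular": [0, 0, 0]}
    - {"fingers": 0, "slide": [70, -5, 65], "angular": [0, 0, 0]}
    - {"fingers": 0, "slide": [77, -5, 85], "angular": [0, 0, 0]}
    - {"fingers": 0, "slide": [77, -5, 105], "angular": [0, 0, 0]}
    - {"fingers": 0, "slide": [77, -5, 125], "angular": [0, 0, 0]}
    - {"fingers": 0, "slide": [77, -5, 143], "angular": [0, 0, 0]}
    - {"fingers": 0, "slide": [77, -5, 155], "angular": [0, 0, 0]}
    - {"fingers": 0, "slide": [77, -5, 159], "angular": [0, 0, 0]}
    - {"fingers": 0, "slide": [77, -5, 159], "angular": [0, 0, 0]}

```text
clock: 27.6
tcp_pos: [0.5748, 0.2308, 0.0421]
orientation: [0.415, -0.441, 0.759, 0.239]
wrist_force: [-0.1, 0.0, 0.4]
finger_gap: 0.0852
grip_force: 0.0
```

Run:
```python
from jp import *
st,p=look(["weight_mid","weight_head"],"w"); show(st); w=p["w"]
hsv=cv2.cvtColor(w["color"],cv2.COLOR_RGB2HSV)
k,l,s,c=cv2.connectedComponentsWithStats(cv2.inRange(hsv,(105,150,60),(125,255,255))); print([(s[i].tolist(),c[i].round(1).tolist()) for i in range(1,k) if s[i,4]>40])
W=np.array([.572,.2306,.039]); print(proj(w,W,st),proj(w,W+[0,0,.03],st)); go(st,W,60,33)
```

```text
weight_mid [('w', array([326.3, 266.2]), 0.84)]
weight_head [('w', array([322.6, 317.2]), 0.82)]
27.6 tcp [0.5748 0.2308 0.0421] q [-0.1327  0.4383 -0.8828 -0.2845  0.8905 -0.9247] F [-0.1476  0.0153  0.3566] gap 0.0852 
 [[-0.2668 -0.8673  0.4203]
 [-0.4711  0.4978  0.7282]
 [-0.8408 -0.0037 -0.5414]]
[([621, 283, 19, 36, 619], [630.2, 300.9]), ([294, 284, 67, 14, 797], [326.9, 291.1]), ([605, 340, 35, 25, 291], [623.9, 353.0])]
[327.487  261.9619] [327.3182 321.9165]
60 33 slide [3.5 2.4 0.4] ang [0.  0.2 0.3]
```

Emit:
jog_arm:
  squeeze: 60
  moves:
    - {"fingers": 0, "slide": [3, 2.3, 0.4], "angular": [0, 0, 0]}
    - {"fingers": 0, "slide": [3, 2.3, 0.4], "angular": [0, 0, 0]}
    - {"fingers": 1, "slide": [3, 2.3, 0.4], "angular": [0, 0, 0]}
    - {"fingers": 1, "slide": [3, 2.3, 0.4], "angular": [0, 0, 0]}
    - {"fingers": 1, "slide": [3, 2.3, 0.4], "angular": [0, 0, 0]}
    - {"fingers": 1, "slide": [3, 2.3, 0.4], "angular": [0, 0, 0]}
    - {"fingers": 1, "slide": [3, 2.3, 0.4], "angular": [0, 0, 0]}
    - {"fingers": 1, "slide": [3, 2.3, 0.4], "angular": [0, 0, 0]}
    - {"fingers": 1, "slide": [3, 2.3, 0.4], "angular": [0, 0, 0]}
    - {"fingers": 1, "slide": [3, 2.3, 0.4], "angular": [0, 0, 0]}

```text
clock: 28.58
tcp_pos: [0.5723, 0.2299, 0.0398]
orientation: [0.416, -0.44, 0.76, 0.238]
wrist_force: [-1.1, -1.3, 3.9]
finger_gap: 0.0317
grip_force: 59.5
```

Run:
```python
from jp import *
st=get_state(); show(st)
# waypoints: lift, then front of hook; link at (.644,-.047), bar z .156; seat s=.0665, tip 23 below
E0=np.array([.968,-.25,0]); L=np.array([.644,-.047,0]); s=.0665
z=.156+.023+.003+.008-s   # mid height with 8 mm clearance under the tip
print("mid z transit",z)
go(st,np.array(st["tcp_pos"])+[0,0,.12],60,33)
go(st,np.r_[(L-.07*E0)[:2],z+.003],60-14.5,33)
print([x.round(2).tolist() for x in ik(np.r_[(L-.07*E0)[:2],z],45.5,33,0,off=0,flip=True)],[x.round(2).tolist() for x in ik(np.r_[L[:2],.09],45.5,33,0,off=0,flip=True)])
```

```text
28.58 tcp [0.5723 0.2299 0.0398] q [-0.1352  0.4416 -0.8912 -0.296   0.8916 -0.9252] F [-1.1269 -1.3442  3.9281] gap 0.0317 
 [[-0.2674 -0.8664  0.4217]
 [-0.47    0.4993  0.7278]
 [-0.8412 -0.0036 -0.5407]]
mid z transit 0.1235
60 33 slide [-100.9   -0.4  -64.9] ang [-0.1  0.3  0.2]
45.5 33 slide [  47.9 -133.3 -234.1] ang [12.1  0.3  8.1]
[[-0.64, 0.29, -0.7, 0.37, 0.98, -1.32]] [[-0.59, 0.43, -0.59, 0.26, 0.97, -1.23]]
```

Emit:
jog_arm:
  moves:
    - {"fingers": 1, "slide": [-12, 0, -8], "angular": [0, 0, 0]}
    - {"fingers": 1, "slide": [-26, 0, -17], "angular": [0, 0, 0]}
    - {"fingers": 1, "slide": [-43, 0, -28], "angular": [0, 0, 0]}
    - {"fingers": 1, "slide": [-60, 0, -39], "angular": [0, 0, 0]}
    - {"fingers": 1, "slide": [-78, 0, -50], "angular": [0, 0, 0]}
    - {"fingers": 1, "slide": [-93, 0, -60], "angular": [0, 0, 0]}
    - {"fingers": 1, "slide": [-93, 0, -60], "angular": [0, 0, 0]}
    - {"fingers": 1, "slide": [-93, 0, -60], "angular": [0, 0, 0]}

```text
clock: 29.25
tcp_pos: [0.5722, 0.2298, 0.1507]
orientation: [0.416, -0.44, 0.76, 0.237]
wrist_force: [0.0, 0.2, -2.3]
finger_gap: 0.0321
grip_force: 59.9
```

Run:
```python
from jp import *
st,p=look([],"w"); show(st); w=p["w"]; g=cv2.cvtColor(w["color"],cv2.COLOR_RGB2GRAY); hsv=cv2.cvtColor(w["color"],cv2.COLOR_RGB2HSV)
m=cv2.inRange(hsv,(0,120,60),(7,255,255))|cv2.inRange(hsv,(173,120,60),(180,255,255))
P0=st["tcp_pos"]-[0,0,.001]
y,x=np.nonzero(m[280:,280:370]); print("red",x.min()+280,x.max()+280,y.min()+280,y.max()+280)
for z in(.029,.0405,.0585,.0665): print(z,proj(w,P0+[0,0,z],st))
for ph in(-5,0,5):
    e=np.array([np.cos(np.radians(ph)),np.sin(np.radians(ph)),0]); print(ph,[proj(w,P0+e*a+[0,0,.0665+b],st).round(0).tolist() for a,b in((-.009,-.026),(.009,-.008),(.0105,-.023),(0,.008))])
for r in range(300,400,4): print(r,''.join('R' if m[r,c] else '#' if g[r,c]>110 else '+' if g[r,c]>70 else '.' for c in range(280,376)))
E0=np.array([.968,-.25,0]); L=np.array([.644,-.047,0])
go(st,np.r_[(L-.08*E0)[:2],.130],45.5,33)
```

```text
29.25 tcp [0.5722 0.2298 0.1507] q [-0.1351  0.1985 -0.7974  0.0395  0.8901 -0.9251] F [ 0.0165  0.2035 -2.3185] gap 0.0321 
 [[-0.2667 -0.8661  0.4228]
 [-0.471   0.4998  0.7269]
 [-0.8408 -0.0053 -0.5413]]
red 329 332 342 346
0.029 [322.4022 323.6196]
0.0405 [322.2778 345.5845]
0.0585 [322.0771 378.4241]
0.0665 [321.9868 392.2942]
-5 [[339.0, 347.0], [306.0, 376.0], [304.0, 349.0], [322.0, 406.0]]
0 [[338.0, 348.0], [307.0, 375.0], [304.0, 348.0], [322.0, 406.0]]
5 [[338.0, 348.0], [308.0, 375.0], [306.0, 348.0], [322.0, 406.0]]
300 ..+......+++++++++++++.++.+++++++++++++++++++++++++++++++++++++++++++++++.......................
304 .......+####################################################################...++...............
308 .+++..+#####################################################################+..+................
312 .+++++#######################################################################+++................
316 ###++#########################################################################++###+............
320 ######################################################
[... 1319 characters left out ...]
....................................
376 ................................................................................................
380 ................................................................................................
384 ................................................................................................
388 ................................................................................................
392 ................................................................................................
396 ................................................................................................
45.5 33 slide [ 139.9 -123.3 -177.8] ang [12.   0.3  8.1]
```

Run:
```python
from scan import *
M=ori(60,33)
def d(P,hx=42,hy=42):
    L=P@M; L[:,2]+=8
    q=np.maximum(np.c_[np.abs(L[:,0])-hx,np.abs(L[:,1])-hy,L[:,2]+54],0); b=np.linalg.norm(q,axis=1).min()-3
    # closed fingers: |y| 14..34, |x|<13, z from -60 to 19
    q=np.maximum(np.c_[np.abs(L[:,0])-13,14-np.abs(L[:,1]),np.abs(L[:,1])-34,L[:,2]-19-8,-60-L[:,2]],0); return b.round(1),(np.linalg.norm(q,axis=1).min()-3).round(1)
for up in(30,45,66):
  for dx in(60,30,10,0,-5):
    P=np.array([[dx,y,up+z] for y in(-18,-9,0,9,18) for z in range(0,170,3) if (abs(y)==18 and z<50) or z==0 or (z>=50 and y==0)],float); print(up,dx,d(P))
```

```text
30 60 (np.float64(44.5), np.float64(30.1))
30 30 (np.float64(25.5), np.float64(8.9))
30 10 (np.float64(15.5), np.float64(3.4))
30 0 (np.float64(10.5), np.float64(3.2))
30 -5 (np.float64(8.0), np.float64(6.6))
45 60 (np.float64(44.5), np.float64(39.3))
45 30 (np.float64(25.5), np.float64(21.4))
45 10 (np.float64(15.5), np.float64(16.0))
45 0 (np.float64(10.5), np.float64(14.0))
45 -5 (np.float64(8.0), np.float64(14.6))
66 60 (np.float64(44.5), np.float64(54.0))
66 30 (np.float64(25.5), np.float64(39.0))
66 10 (np.float64(15.5), np.float64(33.6))
66 0 (np.float64(10.5), np.float64(31.2))
66 -5 (np.float64(8.0), np.float64(30.8))
```

Emit:
jog_arm:
  moves:
    - {"fingers": 1, "slide": [14, -12, -18], "angular": [1.2, 0, 1]}
    - {"fingers": 1, "slide": [30, -27, -38], "angular": [2.5, 0, 2]}
    - {"fingers": 1, "slide": [48, -42, -60], "angular": [4, 0, 3]}
    - {"fingers": 1, "slide": [66, -57, -82], "angular": [5.6, 0, 4]}
    - {"fingers": 1, "slide": [84, -72, -104], "angular": [7, 0, 5]}
    - {"fingers": 1, "slide": [102, -88, -126], "angular": [8.6, 0, 6]}
    - {"fingers": 1, "slide": [120, -103, -148], "angular": [10, 0, 7]}
    - {"fingers": 1, "slide": [134, -116, -166], "angular": [11.5, 0, 8]}
    - {"fingers": 1, "slide": [142, -123, -176], "angular": [11.5, 0, 8]}
    - {"fingers": 1, "slide": [142, -123, -176], "angular": [11.5, 0, 8]}

```text
clock: 30.13
tcp_pos: [0.5661, -0.0292, 0.1242]
orientation: [0.439, -0.34, 0.81, 0.189]
wrist_force: [1.2, -0.1, -0.6]
finger_gap: 0.032
grip_force: 60.2
```

Run:
```python
from jp import *
import pickle
st,p=look(["link_bar","link_grip","link_top","weight_mid","weight_head"]); show(st); pickle.dump((st,p),open("Q.pkl","wb"))
d,s,w=p["d"],p["s"],p["w"]
hs=lambda c,lo,hi,b:(lambda m:[(np.round(np.nonzero(m)[1].mean()+b[0],1),np.round(np.nonzero(m)[0].mean()+b[1],1),int((m>0).sum()))] if m.any() else None)(cv2.inRange(cv2.cvtColor(np.ascontiguousarray(c["color"][b[1]:b[3],b[0]:b[2]]),cv2.COLOR_RGB2HSV),lo,hi))
print("orange grip side",hs(d,(4,150,80),(16,255,255),(275,190,320,225)),"scene",hs(s,(4,150,80),(16,255,255),(290,180,330,230)),"wrist",hs(w,(4,170,80),(16,255,255),(0,0,640,300)))
L=np.array([.644,-.047,.239]); print("exp grip",proj(d,L),proj(s,L),proj(w,L,st),"bar",proj(d,L-[0,0,.083]),proj(w,L-[0,0,.083],st))
```

```text
link_bar [('d', array([296.8, 224. ]), 0.73), ('s', array([308.7, 223.3]), 0.7)] [ 0.638  -0.0508  0.1607] [np.float64(0.7), np.float64(0.7)]
link_grip [('d', array([293.4, 204.5]), 0.69), ('s', array([310.1, 208.6]), 0.55)] [ 0.641 -0.042  0.242] [np.float64(1.4), np.float64(1.4)]
link_top [('d', array([293.3, 174.8]), 0.5), ('s', array([309.2, 184.7]), 0.46)] [ 0.636  -0.0438  0.3493] [np.float64(0.1), np.float64(0.1)]
weight_mid [('w', array([321.9, 268.9]), 0.8), ('d', array([314.8, 239.7]), 0.67), ('s', array([322.5, 215.3]), 0.47)] [ 0.5643 -0.028   0.1248] [np.float64(2.5), np.float64(0.6), np.float64(2.2)]
weight_head [('w', array([316.8, 320.9]), 0.74), ('d', array([316.5, 229.1]), 0.65), ('s', array([324.1, 209.6]), 0.51)] [ 0.5621 -0.0299  0.1563] [np.float64(8.1), np.float64(9.3), np.float64(9.0)]
30.13 tcp [ 0.5661 -0.0292  0.1242] q [-0.6545  0.2822 -0.7067  0.4109  0.9875 -1.3572] F [ 1.2194 -0.0946 -0.5972] gap 0.032 
 [[-0.3833 -0.7168  0.5824]
 [-0.3844  0.6972  0.6051]
 [-0.8399  0.0081 -0.5427]]
orange grip side [(np.float64(294.1), np.float64(205.1), 41)] scene [(np.float64(309.0), np.float64(209.3), 36)] wrist [(np.float64(428.6), np.float64(253.7), 97)]
exp grip [293.5428 204.1858] [308.5429 209.9279] [223.4871 426.8582] bar [295.0037 225.2736] [217.3721 314.9787]
```

Run:
```python
from jp import *
st=get_state(); show(st)
for G in([.6425,-.0475,.1275],[.604,-.038,.1275]): go(st,G,46.5,33)
```

```text
31.03 tcp [ 0.5661 -0.0263  0.1265] q [-0.6498  0.2771 -0.708   0.4107  0.9886 -1.3557] F [ 0.3056 -0.3957 -0.7687] gap 0.0317 
 [[-0.3792 -0.7197  0.5816]
 [-0.3865  0.6943  0.6071]
 [-0.8407  0.0055 -0.5414]]
46.5 33 slide [-21.7 -69.7  31. ] ang [-0.2  0.2 -0.5]
46.5 33 slide [-10.7 -35.3  14.4] ang [-0.2  0.2 -0.5]
```

Emit:
jog_arm:
  moves:
    - {"fingers": 1, "slide": [-3, -8, 3], "angular": [0, 0, 0]}
    - {"fingers": 1, "slide": [-6, -18, 7], "angular": [0, 0, 0]}
    - {"fingers": 1, "slide": [-9, -28, 11], "angular": [0, 0, 0]}
    - {"fingers": 1, "slide": [-12, -38, 16], "angular": [0, 0, 0]}
    - {"fingers": 1, "slide": [-15, -46, 20], "angular": [0, 0, 0]}
    - {"fingers": 1, "slide": [-17, -54, 23], "angular": [0, 0, 0]}
    - {"fingers": 1, "slide": [-19, -60, 26], "angular": [0, 0, 0]}
    - {"fingers": 1, "slide": [-20, -65, 29], "angular": [0, 0, 0]}
    - {"fingers": 1, "slide": [-21.7, -69.7, 31], "angular": [0, 0, 0]}
    - {"fingers": 1, "slide": [-21.7, -69.7, 31], "angular": [0, 0, 0]}

```text
clock: 31.87
tcp_pos: [0.6434, -0.0478, 0.1275]
orientation: [0.44, -0.342, 0.808, 0.189]
wrist_force: [-0.3, -0.1, -0.3]
finger_gap: 0.0319
grip_force: 60.2
```

```bash
cat > chk.py <<'E'
from jp import *
def hs(c,lo,hi,b):
    m=cv2.inRange(cv2.cvtColor(np.ascontiguousarray(c["color"][b[1]:b[3],b[0]:b[2]]),cv2.COLOR_RGB2HSV),lo,hi); y,x=np.nonzero(m)
    return (np.round(x.mean()+b[0],1),np.round(y.mean()+b[1],1),len(x)) if len(x) else None
def chk():
    st,p=look(["link_bar","link_grip","weight_head"],"sd"); show(st); d,s=p["d"],p["s"]
    print("orange side",hs(d,(4,150,80),(16,255,255),(275,190,320,225)),"scene",hs(s,(4,150,80),(16,255,255),(290,180,330,230)))
    T=st["tcp_pos"]
    for n,c in(("side",d),("scene",s)):
        q=proj(c,T+[0,0,.013]).astype(int); b=(q[0]-12,q[1]-8,q[0]+13,q[1]+9); print(n,"band",hs(c,(105,150,60),(125,255,255),b),"exp band",proj(c,T+[0,0,.0135]),"exp grip over weight",proj(c,np.r_[T[:2],.239]),"red",hs(c,(0,120,70),(4,255,255),(q[0]-15,q[1]-30,q[0]+15,q[1]+5)))
    return st,p
E
python3 -c "
from chk import *
st,p=chk()
d=p['d']; cv2.imwrite('pics/dd.png',d['color'][:,:,::-1]); g=cv2.cvtColor(d['color'],cv2.COLOR_RGB2GRAY)
for r in range(205,245): print(r,g[r,285:305].tolist())
"
```

```text
link_bar [('d', array([298.4, 241.3]), 0.51), ('s', array([306.6, 228.6]), 0.72)] [ 0.6284 -0.0573  0.0983] [np.float64(14.0), np.float64(14.0)]
link_grip [('d', array([291.6, 205.4]), 0.58), ('s', array([309.1, 207.9]), 0.59)] [ 0.6441 -0.0421  0.242 ] [np.float64(6.3), np.float64(6.3)]
weight_head [('d', array([295. , 222.9]), 0.74), ('s', array([306.3, 225.4]), 0.57)] [ 0.6477 -0.0563  0.1598] [np.float64(0.2), np.float64(0.2)]
31.87 tcp [ 0.6434 -0.0478  0.1275] q [-0.5924  0.3815 -0.5469  0.383   0.9764 -1.255 ] F [-0.3023 -0.1247 -0.3384] gap 0.0319 
 [[-0.3787 -0.7199  0.5817]
 [-0.3868  0.6941  0.6071]
 [-0.8408  0.0049 -0.5413]]
orange side (np.float64(292.4), np.float64(204.5), 38) scene (np.float64(307.9), np.float64(211.1), 39)
side band (np.float64(293.7), np.float64(232.0), 3) exp band [295.5053 228.8646] exp grip over weight [293.799  204.1059] red (np.float64(294.4), np.float64(221.0), 5)
scene band None exp band [309.3171 228.5098] exp grip over weight [308.3691 209.7382] red (np.float64(309.0), np.float64(221.0), 1)
205 [46, 47, 44, 46, 43, 73, 116, 106, 106, 118, 3
[... 2876 characters left out ...]
, 146, 134, 116, 112, 59, 26, 34, 37, 42, 41, 42]
238 [42, 42, 39, 43, 38, 37, 79, 144, 143, 147, 149, 135, 119, 110, 62, 81, 57, 36, 40, 41]
239 [40, 41, 41, 40, 39, 36, 78, 146, 145, 146, 151, 147, 136, 130, 141, 142, 58, 36, 42, 40]
240 [42, 41, 41, 41, 40, 36, 78, 143, 145, 145, 149, 148, 147, 138, 144, 152, 56, 35, 40, 41]
241 [38, 37, 39, 41, 40, 38, 67, 149, 146, 144, 148, 145, 148, 140, 144, 154, 54, 35, 40, 40]
242 [20, 29, 34, 37, 38, 36, 54, 151, 150, 148, 152, 146, 148, 145, 153, 141, 35, 37, 40, 40]
243 [169, 110, 32, 26, 31, 33, 37, 94, 135, 157, 160, 157, 159, 160, 108, 67, 34, 39, 41, 43]
244 [175, 162, 154, 119, 74, 33, 20, 34, 65, 89, 95, 91, 91, 83, 49, 32, 36, 40, 41, 41]
```

Run:
```python
from chk import *
import pickle
st,p=pickle.load(open("Q.pkl","rb")); g=cv2.cvtColor(p["d"]["color"],cv2.COLOR_RGB2GRAY)
for r in range(204,230,2): print(r,g[r,285:305].tolist())
f=[]
for _ in range(5): q=read_camera("side"); f.append(get_state()["wrist_force"])
print(np.mean(f,0)); g=cv2.cvtColor(q["color"],cv2.COLOR_RGB2GRAY)
for r in range(160,226,4): print(r,g[r,283:303].tolist())
```

```text
204 [47, 48, 47, 45, 45, 42, 48, 99, 112, 112, 112, 93, 37, 45, 45, 47, 46, 43, 45, 46]
206 [45, 44, 47, 45, 45, 43, 44, 77, 113, 110, 114, 119, 34, 43, 45, 45, 45, 46, 46, 44]
208 [44, 43, 45, 45, 43, 43, 43, 71, 114, 113, 111, 111, 60, 34, 40, 44, 44, 46, 45, 43]
210 [44, 45, 44, 41, 45, 41, 37, 59, 158, 115, 80, 72, 99, 133, 41, 41, 44, 45, 45, 45]
212 [45, 45, 44, 43, 44, 35, 48, 155, 127, 35, 36, 39, 76, 138, 52, 37, 44, 42, 43, 44]
214 [43, 44, 45, 43, 39, 72, 224, 188, 28, 36, 39, 40, 63, 138, 78, 37, 43, 43, 44, 42]
216 [45, 44, 44, 43, 38, 42, 106, 128, 29, 41, 42, 38, 52, 139, 73, 36, 42, 43, 43, 44]
218 [44, 43, 44, 45, 42, 42, 90, 133, 45, 39, 43, 41, 50, 139, 101, 35, 41, 42, 42, 43]
220 [43, 45, 43, 43, 43, 40, 78, 138, 67, 37, 41, 38, 44, 118, 137, 30, 42, 42, 42, 42]
222 [44, 43, 42, 44, 41, 38, 60, 138, 75, 35, 38, 39, 41, 103, 133, 32, 41, 43, 41, 43]
224 [41, 43, 44, 43, 41, 39, 49, 139, 95, 29, 30, 22, 79, 213, 68, 35, 41, 43, 43, 43]
226 [43, 44, 43, 43, 44, 39, 51, 138, 90, 104, 217, 206, 109, 37, 37, 40, 43, 41, 43, 41]
228 [41, 44, 44, 42, 42, 39, 40, 72, 104,
[... 978 characters left out ...]
 49, 48, 41, 40, 39, 47, 80, 136, 123, 56, 66, 68, 68, 69, 70, 68, 67, 67]
200 [47, 45, 45, 46, 46, 44, 43, 60, 108, 115, 117, 128, 34, 43, 44, 44, 37, 38, 38, 37]
204 [45, 45, 46, 45, 43, 44, 43, 63, 115, 109, 106, 109, 36, 42, 45, 45, 46, 44, 46, 45]
208 [46, 46, 45, 45, 44, 44, 40, 52, 116, 111, 104, 109, 127, 100, 37, 43, 45, 43, 43, 43]
212 [46, 46, 44, 43, 41, 41, 93, 146, 61, 36, 37, 44, 103, 134, 31, 43, 40, 42, 49, 61]
216 [44, 45, 44, 40, 41, 51, 140, 92, 32, 53, 115, 140, 209, 132, 23, 43, 59, 63, 53, 45]
220 [45, 44, 43, 44, 40, 51, 139, 96, 28, 54, 141, 94, 91, 130, 75, 34, 52, 52, 54, 51]
224 [45, 44, 43, 41, 36, 61, 190, 124, 22, 78, 216, 174, 48, 101, 132, 72, 31, 39, 43, 42]
```

```bash
cat >> chk.py <<'E'
def legs():
    st=get_state(); q=read_camera("side"); g=cv2.cvtColor(q["color"],cv2.COLOR_RGB2GRAY)
    print(np.round(st["clock"],2),st["tcp_pos"],"F",st["wrist_force"].round(2))
    for r in range(208,232): print(r,' '.join(f"{v:3d}" for v in g[r,286:302]))
def mv(w):
    st=get_state(); print(w,"->",Rq(st["orientation"]).inv().apply(w).round(2))
E
python3 -c "
from chk import *
mv([-1,-3.9,0]); mv([-1,-3.9,-4]); mv([0,0,-4]); mv([-9.68,2.5,0])"
```

```text
[-1, -3.9, 0] -> [ 1.89 -1.99 -2.95]
[-1, -3.9, -4] -> [ 5.25 -2.01 -0.78]
[0, 0, -4] -> [ 3.36 -0.02  2.17]
[-9.68, 2.5, 0] -> [ 2.71  8.7  -4.11]
```

Emit:
jog_arm:
  moves:
    - {"fingers": 1, "slide": [1, -1, -1.5], "angular": [0, 0, 0]}
    - {"fingers": 1, "slide": [1.9, -2, -3], "angular": [0, 0, 0]}
    - {"fingers": 1, "slide": [3.6, -2, -1.9], "angular": [0, 0, 0]}
    - {"fingers": 1, "slide": [5.2, -2, -0.8], "angular": [0, 0, 0]}
    - {"fingers": 1, "slide": [5.2, -2, -0.8], "angular": [0, 0, 0]}
    - {"fingers": 1, "slide": [5.2, -2, -0.8], "angular": [0, 0, 0]}

```text
clock: 33.02
tcp_pos: [0.6414, -0.0513, 0.1232]
orientation: [0.44, -0.342, 0.809, 0.19]
wrist_force: [-0.1, 0.1, -1.4]
finger_gap: 0.0318
grip_force: 60.2
```

```bash
python3 -c "
from chk import *
legs()"
```

```text
33.02 [ 0.6414 -0.0513  0.1232] F [-0.11  0.09 -1.39]
208  46  43  44  46  44  43  74 115 111 112 120  98  33  40  42  45
209  44  47  45  46  43  44  70 117 112 109 100 115  77  36  43  45
210  45  45  45  41  41  36  63 140 135  70  65 181 134  31  42  43
211  44  44  45  45  40  40 102 183  68  35  44 132 133  33  39  44
212  44  44  44  42  39  58 166 134  28  36  42 104 132  30  42  42
213  43  45  43  41  41 101 197  62  35  38  48 126 133  31  39  46
214  45  46  43  40  54 152 140  28  38  39  41  96 134  42  39  55
215  45  44  45  40  47 123 128  27  33  32  32  77 135  50  46  59
216  43  42  44  40  44 109 129  28  75 145  89  64 131  54  55  61
217  43  44  42  40  42 109 128  60 109 122 194 137 127  77  56  57
218  44  42  42  42  42  90 130  87 137  47 131 191 124  79  53  46
219  44  44  43  42  41  79 132  88 113  22  54 154 124  80  43  51
220  44  43  43  41  40  78 132  87 131 115  38 135 121  70  41  53
221  42  45  42  41  40  71 132  92 140  79  56 137 125  71  45  54
222  43  42  44  42  39  62 137 116  89  29  77 136 126  92  43  48
223  42  42  43  42  37  56 138  88  39  30  81 185 148  56  36  43
224  44  43  45  41  40  52 136  68  23  26  69 145 145  59  36  40
225  43  41  43  42  37  50 136  84  35 144 199 116  99  29  30  41
226  44  43  42  41  36  49 135 104 165 187 125 105 135 100  12  31
227  43  42  43  42  37  53 153 102 120 131 185 114 254 238 245  12
228  43  42  41  41  37  49 155 173 112 195 155 141 255 244 255  65
229  45  43  45  42  39  58 147 157 134 157 145 245 254 254 239  45
230  41  43  41  42  39  55 144 149 146 152 246 255 237 190 152 116
231  42  42  41  41  40  55  96 131 148 152 188 190 166 103 126 160
```

Emit:
jog_arm:
  moves:
    - {"fingers": 1, "slide": [1.7, 0, 1.1], "angular": [0, 0, 0]}
    - {"fingers": 1, "slide": [3.4, 0, 2.2], "angular": [0, 0, 0]}
    - {"fingers": 1, "slide": [5, 0, 3.2], "angular": [0, 0, 0]}
    - {"fingers": 1, "slide": [6.3, 0, 4.1], "angular": [0, 0, 0]}
    - {"fingers": 1, "slide": [5.4, 1, 5.6], "angular": [0, 0, 0]}
    - {"fingers": 1, "slide": [4.8, 1.6, 6.5], "angular": [0, 0, 0]}
    - {"fingers": 1, "slide": [4.8, 1.6, 6.5], "angular": [0, 0, 0]}

```text
clock: 33.65
tcp_pos: [0.6423, -0.0478, 0.116]
orientation: [0.44, -0.342, 0.808, 0.19]
wrist_force: [-0.3, -0.5, -0.1]
finger_gap: 0.0323
grip_force: 60.2
```

```bash
python3 -c "
from chk import *
legs()
mv([0,0,-2])"
```

```text
33.65 [ 0.6423 -0.0478  0.116 ] F [-0.31 -0.5  -0.1 ]
208  47  44  45  45  43  45  98 115 109 112 121  63  35  41  44  45
209  46  46  44  45  43  44  79 112 109 112 120 124  99  39  43  44
210  45  47  45  43  41  41  91 124 127  72  71 123 103  35  43  43
211  43  45  46  43  40  49 141 169  66  39  48 134  99  35  41  44
212  43  44  45  42  38  57 144 117  30  36  50 138  99  32  43  43
213  44  44  43  40  42 104 181  47  36  39  46 119 138  31  42  42
214  46  46  43  39  69 194 132  29  41  40  44 109 141  31  39  42
215  44  47  43  40  53 158  78  33  42  41  46 108 135  30  40  52
216  45  45  44  38  48 139  91  33  42  40  45 108 134  31  44  60
217  43  44  45  40  49 139  97  27  34  36  40  88 136  31  53  61
218  42  45  44  40  51 140  94  60  64  72  30  75 134  55  58  57
219  45  44  43  40  46 116 123 121 109 158 124  65 133  66  56  51
220  44  43  42  40  43 106 128 126  73 110 185 107 129  67  52  46
221  44  45  42  40  46 105 129 130  41  54 162 107 130  75  43  45
222  43  42  42  41  41  88 129 123  77  30 100 119 130  76  40  52
223  44  41  43  40  41  79 132 119  79  53  74 138 181  51  48  53
224  42  43  44  41  42  79 135 123  55  87  82 134 150  37  51  50
225  44  44  42  41  40  79 133  71  29  83  93 127  70  36  42  44
226  44  42  43  41  39  64 134  63 145 191  83 134 130  32  40  43
227  41  42  44  40  39  61 140 126 125 109  56 125  73  26  37  40
228  44  43  42  42  40  43  82 135 107  94 155 123 127  49  25  38
229  44  44  43  43  39  36  71 129 120 115 127 160 244 223  63  26
230  42  43  44  41  37  58 128 139 136 131 127 149 250 249 254  13
231  43  44  42  41  43 102 144 142 143 139 147 248 252 254 213  15
[0, 0, -2] -> [ 1.68 -0.01  1.08]
```

Emit:
jog_arm:
  moves:
    - {"fingers": 1, "slide": [1, 0, 0.6], "angular": [0, 0, 0]}
    - {"fingers": 1, "slide": [2, 0, 1.3], "angular": [0, 0, 0]}
    - {"fingers": 1, "slide": [3, 0, 1.9], "angular": [0, 0, 0]}
    - {"fingers": 1, "slide": [4, 0, 2.6], "angular": [0, 0, 0]}
    - {"fingers": 1, "slide": [4.2, 0, 2.7], "angular": [0, 0, 0]}

```text
clock: 34.12
tcp_pos: [0.6422, -0.0481, 0.1106]
orientation: [0.44, -0.342, 0.809, 0.19]
wrist_force: [-0.1, -0.4, -0.6]
finger_gap: 0.0323
grip_force: 60.2
```

Emit:
jog_arm:
  moves:
    - {"fingers": 1, "slide": [0.8, 0, 0.5], "angular": [0, 0, 0]}
    - {"fingers": 1, "slide": [1.7, 0, 1.1], "angular": [0, 0, 0]}
    - {"fingers": 1, "slide": [1.7, 0, 1.1], "angular": [0, 0, 0]}

```text
clock: 34.37
tcp_pos: [0.6426, -0.0482, 0.1094]
orientation: [0.44, -0.342, 0.808, 0.189]
wrist_force: [0.9, 0.7, 1.1]
finger_gap: 0.032
grip_force: 60.4
```

```bash
python3 -c "
from chk import *
legs()"
```

```text
34.37 [ 0.6426 -0.0482  0.1094] F [0.88 0.65 1.13]
208  44  43  45  45  40  55 115 113 107 111 113  65  37  44  44  45
209  45  45  46  42  39  49 114 112 107  96 126 133  32  42  45  43
210  45  45  45  41  37  68 192 123  78  50  88 132  49  40  43  44
211  45  43  44  42  41  97 161  69  42  38  74 136  54  39  44  43
212  44  43  43  37  51 136 121  33  38  40  73 138  50  40  42  42
213  45  44  43  41 101 189  63  37  40  39  64 139  69  37  43  44
214  44  43  41  54 149 134  30  40  42  42  61 139  72  39  43  42
215  44  43  40  55 151 122  29  40  43  40  61 139  73  37  42  41
216  44  44  41  46 119 132  29  41  41  40  57 139  73  35  42  46
217  45  44  40  45 106 132  31  40  42  38  51 139  73  36  42  56
218  44  45  40  45 108 132  31  38  41  35  49 137  70  36  49  61
219  43  43  43  42  90 135  29  32  28  24  41 136  91  37  58  61
220  46  44  40  40  83 135  40  71 164 221  51 128  94  47  60  57
221  44  42  43  41  82 132  53 131 107 158 214 125  98  53  57  48
222  43  45  41  42  81 132  54 134  53  63 188 163 104  48  51  42
223  42  43  43  39  78 132  57 153  91  26 113 165  66  43  42  54
224  43  43  43  40  73 134  64 114  84  79 157 138  32  42  50  55
225  43  42  43  38  62 133  63 101 106  89 118 133  30  50  55  53
226  44  43  41  36  58 133 114 222 116  63  93 135  33  49  48  44
227  44  43  42  39  63 174 120 171  69  42  99 136  67  37  42  42
228  43  42  42  41  43  97  68  68  33  30  71 136  91  32  41  41
229  42  42  42  41  39  35  35  28  25  44  81 128  47  18  36  40
230  43  43  43  42  41  33  32  70 131 197 107 126 182 163  15  34
231  43  42  42  41  41  71 114 119 127 148 108 137 251 241 107  23
```

Emit:
jog_arm:
  moves:
    - {"fingers": 1, "slide": [0.8, 0, 0.5], "angular": [0, 0, 0]}
    - {"fingers": 1, "slide": [1.7, 0, 1.1], "angular": [0, 0, 0]}
    - {"fingers": 1, "slide": [1.7, 0, 1.1], "angular": [0, 0, 0]}

```text
clock: 34.67
tcp_pos: [0.6426, -0.0482, 0.1073]
orientation: [0.44, -0.342, 0.808, 0.189]
wrist_force: [0.1, 0.7, 2.4]
finger_gap: 0.032
grip_force: 60.4
```

Emit:
jog_arm:
  moves:
    - {"fingers": 1, "slide": [0.8, 0, 0.5], "angular": [0, 0, 0]}
    - {"fingers": 1, "slide": [1.7, 0, 1.1], "angular": [0, 0, 0]}
    - {"fingers": 1, "slide": [1.7, 0, 1.1], "angular": [0, 0, 0]}

```text
clock: 34.92
tcp_pos: [0.6423, -0.0481, 0.1048]
orientation: [0.44, -0.342, 0.809, 0.189]
wrist_force: [-0.3, 0.7, 1.9]
finger_gap: 0.032
grip_force: 60.4
```

Emit:
jog_arm:
  moves:
    - {"fingers": 1, "slide": [0.8, 0, 0.5], "angular": [0, 0, 0]}
    - {"fingers": 1, "slide": [1.7, 0, 1.1], "angular": [0, 0, 0]}
    - {"fingers": 1, "slide": [2.5, 0, 1.6], "angular": [0, 0, 0]}
    - {"fingers": 1, "slide": [2.5, 0, 1.6], "angular": [0, 0, 0]}

```text
clock: 35.25
tcp_pos: [0.6421, -0.0481, 0.1016]
orientation: [0.44, -0.342, 0.809, 0.19]
wrist_force: [0.4, -0.1, 3.1]
finger_gap: 0.032
grip_force: 60.4
```

Emit:
jog_arm:
  moves:
    - {"fingers": 1, "slide": [0.8, 0, 0.5], "angular": [0, 0, 0]}
    - {"fingers": 1, "slide": [1.7, 0, 1.1], "angular": [0, 0, 0]}
    - {"fingers": 1, "slide": [1.7, 0, 1.1], "angular": [0, 0, 0]}

```text
clock: 35.5
tcp_pos: [0.642, -0.0481, 0.0994]
orientation: [0.439, -0.342, 0.809, 0.19]
wrist_force: [-0.2, -0.2, 2.4]
finger_gap: 0.0318
grip_force: 60.4
```

```bash
python3 -c "
from chk import *
legs()"
```

```text
35.5 [ 0.642  -0.0481  0.0994] F [-0.22 -0.15  2.4 ]
208  45  46  45  43  39  62 113 112 107 109 114  57  34  41  44  43
209  45  44  45  44  40  51 113 109 110 123 115 142  92  38  45  44
210  43  43  44  43  37  69 189 110  78  67  79 135  82  36  43  44
211  44  44  43  41  41 103 178  58  43  34  60 135  73  38  44  44
212  43  43  44  38  58 139 114  32  39  36  57 139  72  36  43  44
213  44  45  40  42 106 171  48  36  42  40  50 140  72  37  42  44
214  44  42  40  60 150 119  32  40  42  37  51 139  93  34  42  43
215  44  44  40  57 143  75  34  43  43  39  50 139  98  34  40  44
216  45  44  39  52 137  92  35  43  41  37  48 138  96  34  41  43
217  44  43  40  50 139  97  35  42  42  39  50 140  98  33  42  41
218  43  44  39  50 138  95  34  40  41  38  54 153  96  33  41  42
219  45  43  38  49 140  96  31  40  42  41  45 123 144  31  40  45
220  44  42  38  54 155 127  30  40  40  39  42 105 138  29  37  55
221  43  42  37  46 124 131  31  38  36  32  40 106 133  30  47  59
222  44  42  41  44 107 130  28  37  68  65  29 102 140  34  56  62
223  41  42  40  43 108 130  29  73 117 143 175 125 108  44  60  55
224  44  44  40  42  91 130  31  96  91  98 168 173  58  52  56  46
225  43  42  42  41  83 130  33  75 109 127 134 179  36  48  48  53
226  44  43  40  41  82 132 112 219 117  83  83 156  49  38  45  52
227  45  41  41  40  79 131 125 171 106  35  69 139  50  47  51  53
228  42  42  42  39  49  76  90 118  93  35  88 137  52  46  52  48
229  44  43  41  42  38  39  47  62  52  37  73 136  76  39  46  39
230  42  42  41  42  41  41  39  39  36  32  54 137 111  31  39  41
231  42  42  41  44  42  42  39  37  31  25  47 144 108  21  35  41
```

Emit:
jog_arm:
  moves:
    - {"fingers": 1, "slide": [0.8, 0, 0.5], "angular": [0, 0, 0]}
    - {"fingers": 1, "slide": [1.7, 0, 1.1], "angular": [0, 0, 0]}
    - {"fingers": 1, "slide": [1.7, 0, 1.1], "angular": [0, 0, 0]}

```text
clock: 35.8
tcp_pos: [0.642, -0.0481, 0.0973]
orientation: [0.439, -0.342, 0.809, 0.19]
wrist_force: [-0.7, 0.6, 1.3]
finger_gap: 0.0316
grip_force: 60.3
```

Emit:
jog_arm:
  moves:
    - {"fingers": 1, "slide": [0.8, 0, 0.5], "angular": [0, 0, 0]}
    - {"fingers": 1, "slide": [1.3, 0, 0.8], "angular": [0, 0, 0]}
    - {"fingers": 1, "slide": [1.3, 0, 0.8], "angular": [0, 0, 0]}

```text
clock: 36.05
tcp_pos: [0.6418, -0.0481, 0.0956]
orientation: [0.439, -0.342, 0.809, 0.19]
wrist_force: [0.4, -0.6, -0.9]
finger_gap: 0.0317
grip_force: 60.3
```

Emit:
jog_arm:
  moves:
    - {"fingers": 1, "slide": [0.8, 0, 0.5], "angular": [0, 0, 0]}
    - {"fingers": 1, "slide": [1.3, 0, 0.8], "angular": [0, 0, 0]}
    - {"fingers": 1, "slide": [1.3, 0, 0.8], "angular": [0, 0, 0]}

```text
clock: 36.3
tcp_pos: [0.6418, -0.048, 0.0941]
orientation: [0.439, -0.342, 0.809, 0.19]
wrist_force: [0.1, 0.4, -1.6]
finger_gap: 0.0321
grip_force: 60.3
```

Emit:
jog_arm:
  moves:
    - {"fingers": 1, "slide": [0.6, 0, 0.4], "angular": [0, 0, 0]}
    - {"fingers": 1, "slide": [1, 0, 0.6], "angular": [0, 0, 0]}
    - {"fingers": 1, "slide": [1, 0, 0.6], "angular": [0, 0, 0]}

```text
clock: 36.55
tcp_pos: [0.6421, -0.0481, 0.0935]
orientation: [0.44, -0.342, 0.809, 0.19]
wrist_force: [0.5, -0.6, -0.9]
finger_gap: 0.0318
grip_force: 60.3
```

Emit:
jog_arm:
  moves:
    - {"fingers": 1, "slide": [0.6, 0, 0.4], "angular": [0, 0, 0]}
    - {"fingers": 1, "slide": [1, 0, 0.6], "angular": [0, 0, 0]}
    - {"fingers": 1, "slide": [1, 0, 0.6], "angular": [0, 0, 0]}

```text
clock: 36.8
tcp_pos: [0.6424, -0.0482, 0.0929]
orientation: [0.44, -0.342, 0.808, 0.189]
wrist_force: [-0.5, 0.6, 1.0]
finger_gap: 0.032
grip_force: 60.3
```

```bash
python3 -c "
from chk import *
f=[]
for _ in range(4): read_camera('side'); f.append(get_state()['wrist_force'])
print(np.mean(f,0)); legs()"
```

```text
[ 0.0221 -0.1653  1.1911]
37.0 [ 0.6423 -0.0482  0.0929] F [0.47 0.66 2.02]
208  45  45  46  43  42  43  74 112 110 111 113  99  31  40  42  43
209  45  44  44  45  43  40  69 112 111 114 128 100 126  34  41  45
210  44  45  44  44  43  37  68 141 114  82  71  78 129  71  38  42
211  46  45  44  42  38  41 103 174  56  45  32  61 136  78  37  43
212  43  42  42  43  36  68 188 116  28  36  38  55 139  75  36  43
213  43  43  45  40  41 105 189  42  36  41  39  51 139  73  35  41
214  44  43  43  41  65 166 123  27  42  42  39  49 139  97  35  41
215  44  44  41  38  57 148  76  32  42  41  37  49 138  98  34  41
216  44  41  43  39  49 138  94  33  41  43  39  51 141  99  32  43
217  43  43  42  39  51 140  98  31  39  41  40  45 117 131  31  39
218  43  44  43  36  51 138  99  32  42  41  39  43 107 138  30  41
219  42  43  43  40  45 118 129  31  40  42  39  45 113 133  28  38
220  43  44  43  40  43 111 134  31  40  42  41  39  89 133  29  40
221  43  41  40  40  44 108 134  28  39  41  40  40  80 135  46  47
222  43  43  43  39  42  90 133  42  38  39  37  36  73 134  56  55
223  41  44  42  41  40  82 136  43  28  30  28  32 100 179  44  57
224  43  42  42  41  39  79 132  54 114 141  50  74 207 126  48  55
225  42  42  42  41  38  67 133 102 119 121 209 168 125  61  55  52
226  45  41  41  42  38  58 133 118 155 208 159 213  41  44  51  45
227  42  42  43  40  39  57 140 131 187 125  75 162  38  44  42  52
228  43  42  41  41  40  41  79 104 143  50  46 138  46  36  50  54
229  41  44  41  43  42  38  41  90 107  56  43 139  51  44  53  52
230  43  41  41  42  43  39  43  90  78  39  78 140  72  48  47  44
231  42  42  42  42  41  43  41  54  46  35  73 137  72  36  40  40
```

Emit:
jog_arm:
  moves:
    - {"fingers": 1, "slide": [-0.4, 0, -0.3], "angular": [0, 0, 0]}
    - {"fingers": 0.55, "slide": [-0.4, 0, -0.3], "angular": [0, 0, 0]}
    - {"fingers": 0.4, "slide": [-0.4, 0, -0.3], "angular": [0, 0, 0]}
    - {"fingers": 0.2, "slide": [-0.4, 0, -0.3], "angular": [0, 0, 0]}
    - {"fingers": 0, "slide": [-0.4, 0, -0.3], "angular": [0, 0, 0]}
    - {"fingers": 0, "slide": [-0.4, 0, -0.3], "angular": [0, 0, 0]}
    - {"fingers": 0, "slide": [-0.4, 0, -0.3], "angular": [0, 0, 0]}
    - {"fingers": 0, "slide": [-0.4, 0, -0.3], "angular": [0, 0, 0]}

```text
clock: 37.72
tcp_pos: [0.6421, -0.0482, 0.093]
orientation: [0.44, -0.342, 0.809, 0.189]
wrist_force: [-0.7, 0.3, 1.4]
finger_gap: 0.0852
grip_force: 0.0
```

Emit:
jog_arm:
  moves:
    - {"fingers": 0, "slide": [0, 0, -5], "angular": [0, 0, 0]}
    - {"fingers": 0, "slide": [0, 0, -15], "angular": [0, 0, 0]}
    - {"fingers": 0, "slide": [0, 0, -30], "angular": [0, 0, 0]}
    - {"fingers": 0, "slide": [0, 0, -48], "angular": [0, 0, 0]}
    - {"fingers": 0, "slide": [0, 0, -66], "angular": [0, 0, 0]}
    - {"fingers": 0, "slide": [0, 0, -84], "angular": [0, 0, 0]}
    - {"fingers": 0, "slide": [0, 0, -102], "angular": [0, 0, 0]}
    - {"fingers": 0, "slide": [0, 0, -115], "angular": [0, 0, 0]}
    - {"fingers": 0, "slide": [0, 0, -120], "angular": [0, 0, 0]}
    - {"fingers": 0, "slide": [0, 0, -120], "angular": [0, 0, 0]}

```text
clock: 38.55
tcp_pos: [0.5724, -0.1225, 0.1587]
orientation: [0.44, -0.342, 0.809, 0.189]
wrist_force: [0.1, -0.1, 0.1]
finger_gap: 0.0854
grip_force: 0.0
```

```bash
python3 -c "
from chk import *
st,p=look(['weight_mid','weight_head','link_grip','link_bar','link_top']); show(st); w=p['w']; hsv=cv2.cvtColor(w['color'],cv2.COLOR_RGB2HSV); g=cv2.cvtColor(w['color'],cv2.COLOR_RGB2GRAY)
m=cv2.inRange(hsv,(0,120,60),(7,255,255))|cv2.inRange(hsv,(173,120,60),(180,255,255))
c=proj(w,np.array([.643,-.048,.148]),st).astype(int); print(c)
for r in range(c[1]-26,c[1]+34,2): print(r,''.join('R' if m[r,k] else '#' if g[r,k]>110 else '+' if g[r,k]>70 else '.' for k in range(c[0]-40,c[0]+40)))
"
```

```text
weight_mid [('w', array([321.8, 191.8]), 0.95), ('d', array([297.5, 241.5]), 0.62), ('s', array([310.8, 237.7]), 0.57)] [ 0.6418 -0.0466  0.0905] [np.float64(3.4), np.float64(3.2), np.float64(2.6)]
weight_head [('w', array([321.9, 223.6]), 0.76), ('d', array([296.9, 232.1]), 0.71), ('s', array([309.8, 229. ]), 0.55)] [ 0.6381 -0.0512  0.1248] [np.float64(4.2), np.float64(2.8), np.float64(4.4)]
link_grip [('d', array([298.2, 257.7]), 0.73), ('s', array([304.8, 208. ]), 0.59)] [ 0.5872 -0.0479  0.0946] [np.float64(68.4), np.float64(68.4)]
link_bar [('w', array([322.4, 263.2]), 0.62), ('d', array([294.7, 224.7]), 0.69), ('s', array([224.8, 182.6]), 0.64)] [ 0.6204 -0.209   0.1707] [np.float64(95.4), np.float64(122.4), np.float64(164.4)]
link_top [('d', array([296.3, 243.9]), 0.57), ('s', array([309.4, 186.2]), 0.73)] [ 0.5726 -0.0266  0.1822] [np.float64(81.0), np.float64(81.0)]
38.55 tcp [ 0.5724 -0.1225  0.1587] q [-0.7953  0.3599 -0.4643  0.7915  0.998  -1.619 ] F [ 0.136  -0.0569  0.1456] gap 0.0854 
 [[-0.3792 -0.7185  0.5831]
 [-0.3864  0.6956  0.6057]
 [-0.8407  0.0043 -0.5414]]

[... 1859 characters left out ...]
####################
274 ################################################################################
276 ################################################################################
278 ################################################################################
280 ################################################################################
282 ################################################################################
284 ################################################################################
286 ################################################################################
288 ################################################################################
```

Emit:
jog_arm:
  moves:
    - {"fingers": 0, "slide": [0, 0, -20], "angular": [0, 0, 0]}
    - {"fingers": 0, "slide": [0, 0, -40], "angular": [0, 0, 0]}
    - {"fingers": 0, "slide": [0, 0, -40], "angular": [0, 0, 0]}
    - {"fingers": 0, "slide": [0, 0, -40], "angular": [0, 0, 0]}
    - {"fingers": 0, "slide": [0, 0, -40], "angular": [0, 0, 0]}
    - {"fingers": 0, "slide": [0, 0, -40], "angular": [0, 0, 0]}
    - {"fingers": 0, "slide": [0, 0, -40], "angular": [0, 0, 0]}
    - {"fingers": 0, "slide": [0, 0, -40], "angular": [0, 0, 0]}
    - {"fingers": 0, "slide": [0, 0, -40], "angular": [0, 0, 0]}
    - {"fingers": 0, "slide": [0, 0, -40], "angular": [0, 0, 0]}

```text
clock: 40.28
tcp_pos: [0.5491, -0.145, 0.1795]
orientation: [0.44, -0.342, 0.808, 0.19]
wrist_force: [0.6, 0.4, 0.5]
finger_gap: 0.0853
grip_force: 0.0
```

```bash
python3 -c "
from chk import *
for _ in range(8):
    w=read_camera('wrist'); hsv=cv2.cvtColor(w['color'],cv2.COLOR_RGB2HSV)
    m=(cv2.inRange(hsv,(0,120,60),(7,255,255))|cv2.inRange(hsv,(173,120,60),(180,255,255)))[180:320,290:360]; b=cv2.inRange(hsv,(105,150,60),(125,255,255))[150:260,290:360]
    y,x=np.nonzero(m); Y,X=np.nonzero(b); print(x.mean().round(2),y.mean().round(2),len(x),X.mean().round(2),Y.mean().round(2),len(X))
    read_camera('side'); read_camera('side')
print(get_state()['clock'])
"
```

```text
30.94 47.12 50 32.11 39.13 149
31.02 47.23 53 32.21 39.0 149
31.15 47.17 54 32.21 38.97 149
31.23 47.04 52 32.21 38.97 149
31.11 47.17 53 32.21 38.97 149
31.21 47.11 53 32.21 38.97 149
31.17 47.12 52 32.21 38.97 149
31.11 47.17 53 32.16 38.99 148
41.4833
```

Still and hanging; handing in.

```bash
python3 -c "
from workcell import *
print(hand_in())"
```

```text
the job is handed in; nothing more can be done
None
```

I handed the job in at about 41.5 s: the link hangs by its top loop on the stand's hook, the check weight is clipped to its lower bar with the red gate shut behind it, and both were hanging still with the gripper clear. At the wrist I read at most about 4 N of push, against the 12 N limit, and while I brought the weight in the link was briefly nudged about 8 mm sideways before it swung back.

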